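Pack the paper conservator's tools into their case insert tiles

ROBOT

A 7-joint arm with a two-finger parallel gripper is mounted at the origin on the work surface. World frame = base frame: x ahead of the robot, y to its left, z up, the work surface at z = 0. Lengths are in m, angles in rad, forces in N, time in s.
With the tool pointing down it reaches from about 0.4 to 0.85 m from the base axis. Payload 10.4 kg.
Tool frame: the origin (TCP) lies between the finger pads; the fingertips stand tip_extent ahead of it and the grasp point (between the pads) lies 2 mm behind it (tip_extent is the distance from the TCP to the fingertips, in m); z points along the fingers, y is the direction in which the jaws open and shut (so a half turn about z gives the same grasp; the last joint's range is limited). The gripper opens to 87 mm and grips with 3 to 60 N. Pads are 19 mm wide; open, the fingers measure 117 mm over their backs; the gripper's body (75 mm by 190 mm) begins 51 mm behind the grasp point.
Start: joints at [-1.226, 0.332, -0.065, 1.46, 0.022, 1.35, -0.088], TCP at [0.225, 0.583, 0.24] pointing down, gripper open.
Joint ranges: [-2.6, 2.6], [-0.5, 2.12], [-1.47, 1.34], [0.16, 2.42], [-1.27, 4.41], [0.06, 2.06], [-2.6, 2.6]. Speed limits (rad/s): [2.22, 2.22, 2.79, 2.79, 3.14, 3.14, 3.14].

INTERFACE

Orientations are given as a unit quaternion [x, y, z, w].
In Python, from bench import read_state, camera, camera_params, close_job, tip_extent gives the robot as it stands. The module is installed in compiled form; this text tells all that it offers.
- The arm moves only by the tool send_rows, never from a script. Its argument "steps" is a list of rows, each a list of 7 numbers: the turn, a rotation vector about the tool's x, y, z in degrees, then the shift along the tool's x, y, z in m, then the gripper's target within -1 to 1 (shut at 1, half-way at 0, fully open at -1). In form: [[ax, ay, az, x, y, z, jaw], ...]. A call has exactly 10 rows; each row shifts and turns the pose as measured when the row begins, along the tool's axes as they then stand; what a row does not reach is not made up. A row lasts 1/10 s, in which the tool goes at most 50 mm and 8.59 degrees, less where a joint would pass 70% of its speed; a pose out of reach is approached as far as the arm can. A call with a gripper value outside its range is refused whole. The fingers move at their own pace and stop on an object; "force" is the grip in N (left out, the last holds). Time passes only in rows, so rows that do not move let the fingers close, or fill a call up. It gives the time, the measured TCP pose, the force and the opening at its end, in the units of the state.
- read_state(): the state, without advancing time (a new reading comes with each control period).
- camera(name): name is "scene" or "top"; returns (picture, depth): 384x512x3 uint8, blue, green, red; 384x512 float32, m along the optical axis (not along the pixel's ray), 0 where there is no reading.
- camera_params(name): a dict with "camera_matrix" (3x3 intrinsics, pixels), "world_from_camera" (4x4, takes a point from camera to world coordinates). Camera axes: x right, y down, z forward; pixel columns grow to the right and rows downward; lengths in m; the calibration is good to about 2 mm. A picture is of the moment at which its call begins. camera_params takes no time and is no camera call.
- close_job(): hands the job in, once; it reports no verdict.
The state is a dict: "time": time; "joint_positions": joint angles; "joint_vel": joint speeds; "joint_torque": joint torques, N m; "ee_pos": TCP position; "eef_rot": TCP orientation; "ft_force": force on the tool from outside, world axes, zero at the start; "torque": the same for the moment, N m; "width": finger opening in m.
Only numpy, scipy, OpenCV 4.12 (cv2) and the standard library are available. Lean on these libraries where they do the work, as an engineer would, in place of code of your own. Each camera call takes 0.05 s, during which the arm holds its last target.

TASK

Put each of the four tools into the dark insert tile whose blue-floored cutout has its shape: the brush lying flat, the loupe standing upright and the brass weight level, each down on the floor of its cutout, and the round dial hygrometer pressed fully home past the sprung nubs of its snug cutout. Let go of everything, and leave the eraser and the bone folder where they lie.

Things in the scene. Friction and masses are not known exactly. Their poses are not given: they have to be found in the camera images.
- hygrometer: Dial hygrometer: a steel disc 60 mm in diameter and 30 mm high, lying flat with its white dial with a red needle upward; its lower rim is bevelled by 3 mm. About 150 g. Origin at the centre of its underside, z up. It can be gripped across its diameter near the top, and it may be pressed on the middle of the dial.
- loupe: Loupe: an upright black cylinder 38 mm in diameter and 40 mm high with a grey band near the foot and a pale blue lens on top. About 60 g. Origin at the centre of its underside, z up.
- weight: Paper weight: a plain brass block, 46 x 46 mm and 36 mm high. About 500 g. Origin at the centre of its underside, x and y square to its sides, z up.
- brush: Flat brush lying flat, 136 mm long along its x. Red handle 22 mm wide, 18 mm thick from x = -68 to +10 mm, steel ferrule 40 mm wide, 18 mm thick to x = +30 mm, stiff black bristles 38 mm wide to x = +68 mm. About 70 g. Origin at mid-length on its underside, x towards the bristles, z up. Grip the handle across y at about x = -15 mm.
- hygrometer_tile: Fixed dark tile 84 x 84 x 14 mm with the larger round cutout: 64 mm wide, bevelled mouth, 10 mm deep, blue floor 4 mm above the table. Two orange sprung nubs stand 3.3 mm into it at y = +33 and -33 mm, 10 mm above the table: the disc first rests on them about 13 mm up, or aslant, and a push of 4 to 12 N on its middle seats it on the floor. Origin: centre of the underside, below the cutout, z up.
- loupe_tile: Fixed dark insert tile 84 x 84 mm, 12 mm high, with the smaller round cutout: 50 mm in diameter, 8 mm deep, blue floor 4 mm above the table. Origin at the centre of the underside, under the middle of the cutout, z up.
- weight_tile: Fixed dark insert tile 84 x 84 mm, 12 mm high, with a square cutout 58 x 58 mm, 8 mm deep, blue floor 4 mm above the table. Origin at the centre of the underside, under the middle of the cutout, x and y square to its sides, z up.
- brush_tile: Fixed dark tile 160 (x) x 64 x 12 mm with a brush-shaped cutout 148 mm long, 8 mm deep, blue floor 4 mm above the table: 52 mm wide for ferrule and bristles from x = +10 to +74 mm, 34 mm for the handle from x = -74 to -45; from x = -45 to +10 there are no side walls: room for fingers. Origin: centre of the underside; the brush's origin goes above it, x axes alike.
- eraser: White eraser 40 x 22 x 14 mm with a green sleeve, loose, lying among the tiles; to be left alone. Origin at the centre of its underside.
- bone_folder: Cream-coloured bone folder, a flat bar 115 x 20 x 6 mm, loose, lying among the tiles; to be left alone. Origin at the centre of its underside, x along it.
There are look-alikes about, which are no part of the job. There is more than one size of the loupe; the one meant has the size given above. What is shaped like the loupe_tile but purple is not meant.

How it is judged:
At the end, for the whole second after the job is handed in: Each tool lies level (0.08 rad) on its own cutout floor (underside below 7.5 mm, hygrometer 6.5 mm), centred within 12 mm (hygrometer 6, brush 14 mm and 0.25 rad), released, at rest; eraser and bone folder moved less than 30 mm (horizontal distance between hygrometer and hygrometer_tile below 0.006 m and z of hygrometer in the frame of hygrometer_tile below 0.0065 m and angle between each of hygrometer, loupe, weight, brush's own z axis and vertical below 0.08 rad and linear speed of each of hygrometer, loupe, weight, brush below 0.02 m/s and contact force between each of hygrometer, loupe, weight, brush and the fingers below 0.1 N and horizontal distance between loupe and loupe_tile below 0.012 m and z of loupe in the frame of loupe_tile below 0.0075 m and horizontal distance between weight and weight_tile below 0.012 m and z of weight in the frame of weight_tile below 0.0075 m and horizontal distance between brush and brush_tile below 0.014 m and z of brush in the frame of brush_tile below 0.0075 m and angle between the x axis of brush and the x axis of brush_tile, either way round below 0.25 rad and distance of each of eraser, bone_folder from where it was at the start of the episode below 0.03 m); the robot touches nothing.
It fails at once if the eraser was pushed away (distance of eraser from where it was at the start of the episode above 0.03 m).
It fails at once if the bone folder was pushed away (distance of bone_folder from where it was at the start of the episode above 0.03 m).
It also fails if it takes over 112 s, if anything falls off the work surface, if the arm or the gripper's body presses on something with over 40 N, if the wrist force passes 120 N, or if a joint passes its speed limit or range.

## Working session

There is one attempt and no reset: what is moved stays moved. The work goes in short steps, Python scripts to look and compute and a tool call to move; the robot and the scene stay as the last step left them, time stands still between calls to the robot, and variables do not carry over. Pictures are saved under pics/ and viewed, and the job is handed in when it is done.

Besides the shell and the picture viewer there is one more tool, called after "Emit:" by a JSON object that holds its "api" and its "payload". send_rows: Moves the arm, as the interface text tells. Its arguments: {"type":"object","properties":{"steps":{"type":"array"},"force":{"type":"number"}},"required":["steps"]}

```bash
mkdir -p pics
python3 - <<'E'
from bench import *
import cv2,numpy as np
s=read_state();print(s,tip_extent)
for n in("top","scene"):
    p,d=camera(n);cv2.imwrite(f"pics/{n}0.png",p);np.savez(f"{n}0.npz",p=p,d=d);print(n,camera_params(n))
E
```

```text
{'time': 0.0, 'joint_positions': array([-1.2255914 ,  0.3328686 , -0.06468514,  1.46094888,  0.02159854,
        1.34993161, -0.08851783]), 'joint_vel': array([-0.00150153, -0.00098969,  0.00151789,  0.00038592, -0.00042426,
       -0.00053267,  0.00126202]), 'joint_torque': array([ 5.04679465e-04, -6.23258901e+01,  2.47302029e-02, -3.89878643e+01,
       -6.14213501e-02,  4.01805213e-02,  1.68458505e-04]), 'ee_pos': array([0.22460767, 0.58284155, 0.23875234]), 'eef_rot': array([ 1.82872996e-01,  9.83136274e-01, -7.24002582e-04, -9.75005283e-05]), 'ft_force': array([-0.48142972, -0.34367558,  0.74576605]), 'torque': array([-0.02153917,  0.05410382, -0.00326118]), 'width': 0.08713265166900291} 0.017
top {'camera_matrix': array([[354.51088729,   0.        , 261.46903281],
       [  0.        , 354.51088729, 190.93751532],
       [  0.        ,   0.        ,   1.        ]]), 'world_from_camera': array([[-0.00875986, -0.9965482 ,  0.08255269,  0.41303969],
       [-0.99968221,  0.00677599, -0.02428116,  0.01203556],
       [ 0.02363797, -0.08273916, -0.99629086,  0.82750156],
       [ 0.        ,  0.        ,  0.        ,  1.        ]])}
scene {'camera_matrix': array([[395.86062612,   0.        , 250.41538136],
       [  0.        , 395.86062612, 188.54635963],
       [  0.        ,   0.        ,   1.        ]]), 'world_from_camera': array([[-0.22074859,  0.78208624, -0.58276168,  1.02161421],
       [ 0.97531866,  0.17403524, -0.13588685,  0.1292052 ],
       [-0.00485417, -0.59837517, -0.80120134,  0.79329247],
       [ 0.        ,  0.        ,  0.        ,  1.        ]])}
```

View pics/top0.png

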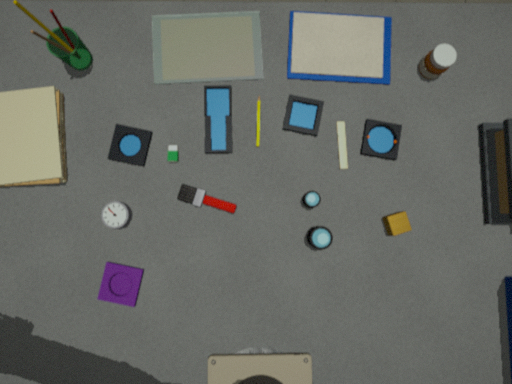

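View pics/scene0.png

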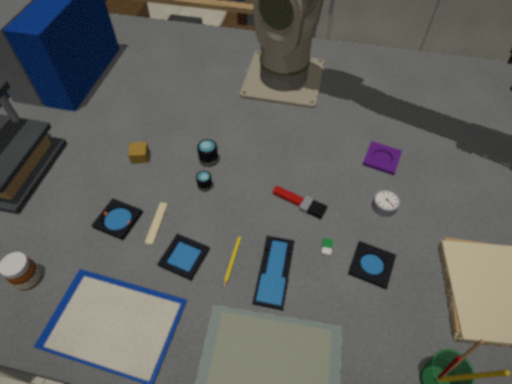

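The top picture shows the brush at (207,200), hygrometer (116,215), weight (399,223) and two loupe-like cylinders at (312,200) and (320,238). The tiles are loupe (130,145), brush (218,119), weight (303,115) and hygrometer (381,139). The purple look-alike is at (121,284), eraser at (173,153), bone folder at (342,145) and a yellow pencil at (258,122).

```bash
cat > h.py <<'E'
from bench import *
import cv2,numpy as np
def ray(n,uv,z):
    c=camera_params(n);K=c["camera_matrix"];T=c["world_from_camera"]
    d=T[:3,:3]@np.linalg.solve(K,[uv[0],uv[1],1]);o=T[:3,3]
    return o+d*(z-o[2])/d[2]
def proj(n,P):
    c=camera_params(n);K=c["camera_matrix"];T=c["world_from_camera"]
    q=K@(T[:3,:3].T@(np.array(P)-T[:3,3]));return q[:2]/q[2]
def cloud(n,d):
    c=camera_params(n);K=c["camera_matrix"];T=c["world_from_camera"]
    v,u=np.mgrid[:d.shape[0],:d.shape[1]]
    X=np.stack([(u-K[0,2])*d/K[0,0],(v-K[1,2])*d/K[1,1],d],-1)
    return X@T[:3,:3].T+T[:3,3]
E
python3 - <<'E'
from h import *
f=np.load("top0.npz");p,d=f["p"],f["d"]
g=np.load("scene0.npz")["p"]
a=cv2.resize(p[170:260,290:420],None,fx=6,fy=6,interpolation=cv2.INTER_CUBIC)
cv2.imwrite("pics/c1.png",a)
a=cv2.resize(g[125:200,120:230],None,fx=6,fy=6,interpolation=cv2.INTER_CUBIC)
cv2.imwrite("pics/c2.png",a)
a=cv2.resize(p[80:220,80:240],None,fx=5,fy=4.2,interpolation=cv2.INTER_CUBIC)
cv2.imwrite("pics/c3.png",cv2.resize(p[80:220,80:250],None,fx=4,fy=4,interpolation=cv2.INTER_CUBIC))
cv2.imwrite("pics/c4.png",cv2.resize(p[80:180,270:410],None,fx=5,fy=5,interpolation=cv2.INTER_CUBIC))
X=cloud("top",d)
for n,u,v in [("small",312,199),("big",320,237),("wt",398,222),("hyg",116,214),("brush",218,205),("table",260,180),("br_bristle",187,194),("eraser",173,150),("floor",130,146),("bone",342,145),("pencil",258,122)]:
    print(n,X[v,u].round(4))
E
```

```text
small [ 0.4593 -0.1194  0.0425]
big [ 0.3758 -0.133   0.0555]
wt [ 0.4066 -0.3129  0.0368]
hyg [0.4298 0.3152 0.0339]
brush [0.4485 0.0913 0.0209]
table [ 5.074e-01 -4.900e-03 -1.000e-04]
br_bristle [0.4744 0.1625 0.0157]
eraser [0.5766 0.1958 0.0149]
floor [0.5891 0.2989 0.0019]
bone [ 0.5884 -0.1989  0.008 ]
pencil [ 0.6438 -0.0012  0.0089]
```

View pics/c1.png

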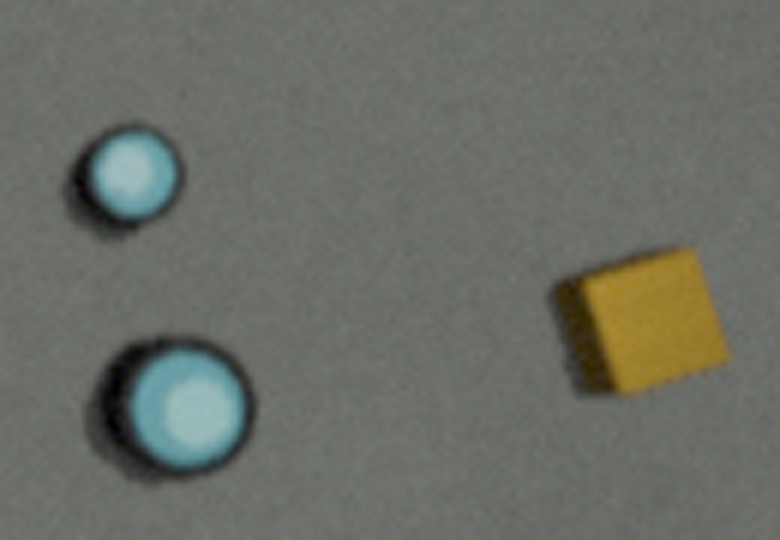

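View pics/c2.png

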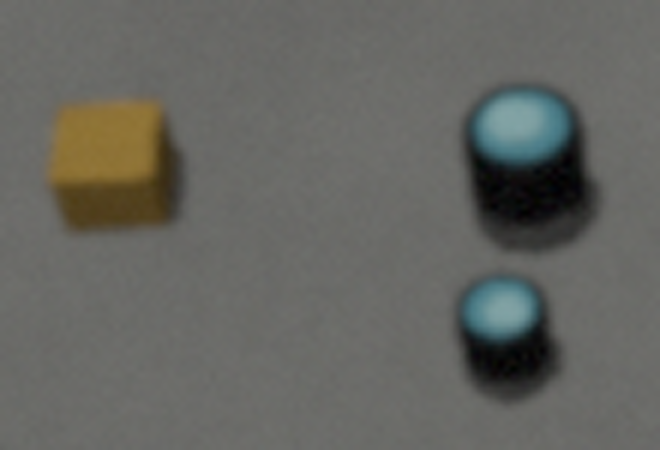

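View pics/c3.png

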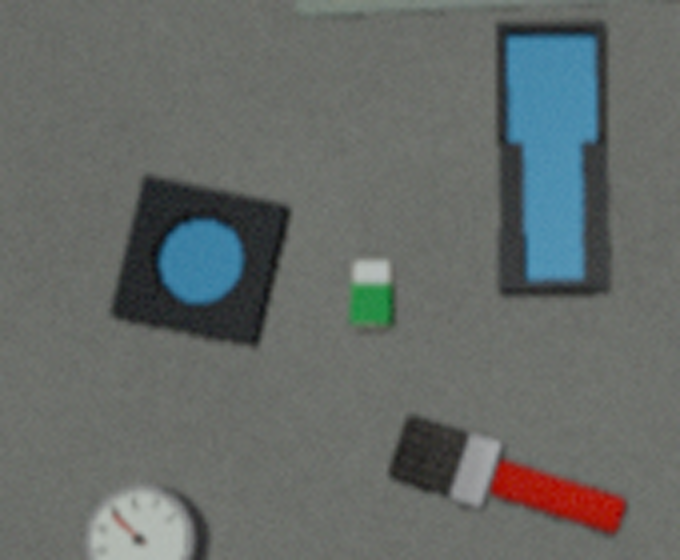

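View pics/c4.png

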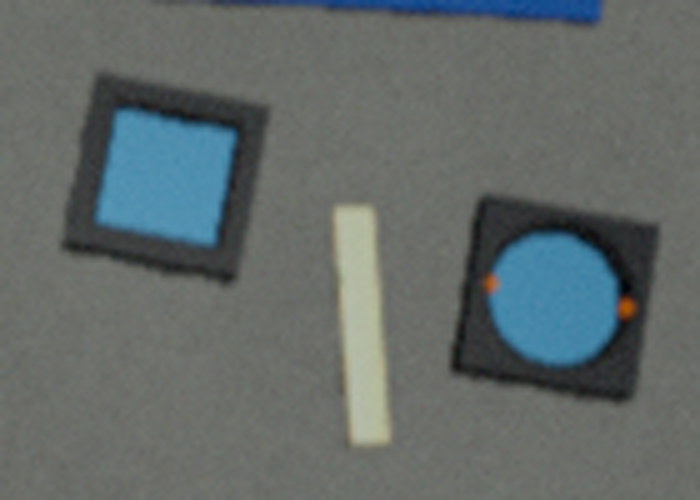

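The small cylinder at (312,200) has its top at 42 mm and is about 38 mm across, so it is the loupe. The one at (320,238) is about 55 mm high and 46 mm wide, so it is the decoy. Next I measure everything in both views.

```bash
cat > meas.py <<'E'
from h import *
def mask(hsv,name):
    R={"blue":((95,100,90),(115,255,255)),"dark":((0,0,0),(180,255,62)),"red":None,"brass":((12,120,60),(28,255,255)),"lens":((85,60,120),(100,255,255)),"white":((0,0,165),(180,70,255))}
    if name=="red":
        return cv2.inRange(hsv,(0,150,90),(6,255,255))|cv2.inRange(hsv,(174,150,90),(180,255,255))
    return cv2.inRange(hsv,*R[name])
def comp(img,name,uv,rad=45):
    hsv=cv2.cvtColor(img,cv2.COLOR_BGR2HSV);m=mask(hsv,name)
    n,l,st,ce=cv2.connectedComponentsWithStats(m)
    best=min(range(1,n),key=lambda i:np.hypot(*(ce[i]-uv)) if st[i,4]>15 else 1e9)
    mm=(l==best).astype(np.uint8)
    c=max(cv2.findContours(mm,cv2.RETR_EXTERNAL,cv2.CHAIN_APPROX_NONE)[0],key=cv2.contourArea)
    return c[:,0,:].astype(float),st[best,4]
def plane(n,c,z): return np.array([ray(n,q,z)[:2] for q in c],np.float32)
E
python3 - <<'E'
from meas import *
I={n:np.load(n+"0.npz")["p"] for n in("top","scene")}
items=[("loupe","lens",(312,199),(204,178),.040),("wt","brass",(399,222),(139,152),None),
("hyg","white",(116,214),(386,202),.030),("red","red",(220,204),(288,194),.018),
("ltile","blue",(130,146),(372,264),.004),("wtile","blue",(303,115),(184,255),.004),("htile","blue",(381,139),(118,218),.004),("btile","blue",(218,119),(273,270),.004)]
for n,c,a,b,z in items:
    for cam,uv in(("top",a),("scene",b)):
        q,ar=comp(I[cam],c,uv)
        P=plane(cam,q,z or .036)
        (x,y),(w,h),an=cv2.minAreaRect(P*1000)
        (ex,ey),r=cv2.minEnclosingCircle(P*1000)
        print(n,cam,ar,"rect c",round(x,1),round(y,1),"size",round(w,1),round(h,1),"ang",round(an,1),"circ",round(ex,1),round(ey,1),"r",round(r,1))
E
```

```text
loupe top 86 rect c 460.6 -119.9 size 26.8 27.1 ang 44.2 circ 460.5 -119.9 r 14.6
loupe scene 60 rect c 460.9 -119.4 size 23.9 24.3 ang 67.6 circ 461.2 -119.7 r 12.8
wt top 425 rect c 404.1 -312.2 size 46.3 49.8 ang 17.6 circ 404.3 -312.0 r 31.0
wt scene 342 rect c 418.9 -307.3 size 69.1 46.0 ang 21.6 circ 418.5 -306.4 r 39.6
hyg top 368 rect c 428.8 321.1 size 51.1 48.5 ang 1.3 circ 428.9 320.5 r 26.0
hyg scene 240 rect c 429.4 319.4 size 46.0 49.3 ang 12.5 circ 428.5 319.2 r 24.7
red top 292 rect c 451.6 89.1 size 75.0 20.1 ang 71.1 circ 452.3 88.8 r 37.8
red scene 237 rect c 457.3 88.7 size 72.3 24.2 ang 73.3 circ 455.6 89.4 r 36.3
ltile top 361 rect c 591.1 298.3 size 46.6 47.4 ang 89.8 circ 591.1 298.2 r 25.2
ltile scene 375 rect c 589.4 297.7 size 48.5 47.8 ang 54.4 circ 590.1 297.5 r 25.1
wtile top 602 rect c 662.0 -107.5 size 59.9 58.8 ang 78.3 circ 661.1 -107.7 r 39.6
wtile scene 612 rect c 660.6 -107.8 size 57.5 57.5 ang 78.0 circ 661.1 -107.5 r 38.0
htile top 545 rect c 602.3 -292.4 size 60.0 60.9 ang 88.1 circ 601.8 -290.9 r 33.0
htile scene 458 rect c 601.8 -292.2 size 58.4 61.5 ang 81.7 circ 602.1 -291.3 r 32.1
btile top 1139 rect c 652.1 94.3 size 147.2 54.5 ang 0.2 circ 653.6 94.5 r 76.2
btile scene 1317 rect c 651.0 93.4 size 147.6 54.1 ang 1.4 circ 652.2 93.7 r 75.7
```

```bash
cat >> h.py <<'E'
from scipy.spatial.transform import Rotation as Ro
def st():
    s=read_state();R=Ro.from_quat(s["eef_rot"]).as_matrix()
    yaw=np.degrees(np.arctan2(R[1,1],R[0,1]))
    print("t",round(s["time"],2),"p",(s["ee_pos"]*1000).round(1),"jawaxis",round(yaw,1),"tilt",np.degrees(np.arccos(-R[2,2])).round(2),"w",round(s["width"]*1000,1),"F",s["ft_force"].round(1),"q",s["joint_positions"].round(2))
    return s,R,yaw
def plan(x,y,z,ax):
    s,R,yaw=st()
    d=(yaw-ax+90)%180-90   # tool-z turn (tool z down) 
    # tilt correction
    R2=R
    v=R.T@(np.array([x,y,z])-s["ee_pos"]*1000)
    vn=Ro.from_rotvec([0,0,-np.radians(d)]).as_matrix()@v
    e=R.T@np.array([0,0,-1.]);tc=np.degrees(np.cross([0,0,1],e))
    print("turn z deg",round(d,2),"tilt corr xy",tc[:2].round(2),"shift now(mm)",v.round(1),"shift after turn",vn.round(1))
E
python3 - <<'E'
from h import *
def q(cam,pts,s,o,z):
    P=np.array([ray(cam,(a/s+o[0],b/s+o[1]),z)[:2]*1000 for a,b in pts]);
    print(cam,"mean",P.mean(0).round(1),"edges",[ (round(float(np.hypot(*(P[(i+1)%len(P)]-P[i]))),1),round(float(np.degrees(np.arctan2(*(P[(i+1)%len(P)]-P[i])[::-1]))),1)) for i in range(len(P))])
print("wt");q("top",[(582,285),(690,247),(730,357),(628,393)],6,(290,170),.036)
q("scene",[(65,102),(163,100),(165,178),(50,178)],6,(120,125),.036)
print("ht");q("top",[(485,195),(658,225),(630,402),(453,370)],5,(270,80),.014)
q("top",[(490,284),(627,307)],5,(270,80),.010)
print("wtile");q("top",[(98,73),(270,105),(235,282),(63,247)],5,(270,80),.012)
print("lt");q("top",[(145,175),(291,207),(258,347),(112,316)],4,(80,80),.012)
print("bt");q("top",[(498,23),(606,23),(609,293),(501,293)],4,(80,80),.012)
plan(429,320,120,0)
E
```

```text
wt
top mean [ 403.4 -316.7] edges [(43.7, -71.5), (43.3, -162.0), (41.1, 108.4), (43.3, 21.4)]
scene mean [ 406.5 -311. ] edges [(42.7, 104.1), (46.2, 22.7), (49.1, -77.5), (44.3, -165.2)]
ht
top mean [ 599.8 -290.6] edges [(83.1, -100.1), (86.1, 168.8), (84.4, 79.4), (85.4, -12.1)]
top mean [ 601.7 -293.1] edges [(65.8, -99.8), (65.8, 80.2)]
wtile
top mean [ 658.9 -108.1] edges [(82.9, -100.8), (87.2, 167.7), (82.4, 78.1), (85.7, -12.0)]
lt
top mean [588.8 294.5] edges [(86.6, -102.8), (83.9, 167.9), (85.7, 77.6), (84.4, -11.5)]
bt
top mean [649.8  91.6] edges [(63.6, -90.0), (161.4, -179.5), (62.6, 89.8), (161.2, 0.9)]
t 0.1 p [224.6 582.9 238.9] jawaxis 68.9 tilt 0.07 w 87.4 F [-0.5  0.5 -0.4] q [-1.23  0.33 -0.06  1.46  0.02  1.35 -0.09]
turn z deg 68.93 tilt corr xy [-0.07  0.  ] shift now(mm) [-285.3 -171.7  119.1] shift after turn [-262.8  204.5  119.1]
```

Emit:
{"api": "send_rows", "payload": {"steps": [[0,0,0,-0.035,-0.021,0.012,-1],[0,0,0,-0.035,-0.021,0.012,-1],[0,0,0,-0.035,-0.021,0.012,-1],[0,0,0,-0.035,-0.021,0.012,-1],[0,0,0,-0.035,-0.021,0.012,-1],[0,0,0,-0.035,-0.021,0.012,-1],[0,0,0,-0.035,-0.021,0.012,-1],[0,0,0,-0.035,-0.021,0.012,-1],[0,0,0,0,0,0,-1],[0,0,0,0,0,0,-1]], "force": 40}}

```text
time: 1.1
ee_pos: [0.4296, 0.3144, 0.1351]
eef_rot: [0.182, 0.983, -0.003, -0.002]
ft_force: [-0.4, 0.7, 0.4]
width: 0.0871
```

```bash
python3 -c "
from h import *
plan(429,320,30,68.9)"
```

```text
t 1.1 p [429.6 314.4 135.1] jawaxis 69.1 tilt 0.41 w 87.1 F [-0.4  0.7  0.4] q [-0.82  0.22  0.12  1.84 -0.03  1.1   0.51]
turn z deg 0.16 tilt corr xy [-0.35 -0.21] shift now(mm) [  2.2   5.7 105.1] shift after turn [  2.2   5.7 105.1]
```

Emit:
{"api": "send_rows", "payload": {"steps": [[-0.3,-0.2,0,0.002,0.006,0.01,-1],[0,0,0,0,0,0.02,-1],[0,0,0,0,0,0.02,-1],[0,0,0,0,0,0.02,-1],[0,0,0,0,0,0.02,-1],[0,0,0,0,0,0.01,-1],[0,0,0,0,0,0,-1],[0,0,0,0,0,0,-1],[0,0,0,0,0,0,-1],[0,0,0,0,0,0,-1]]}}

```text
time: 2.1
ee_pos: [0.4242, 0.3333, 0.0311]
eef_rot: [0.174, 0.985, 0.003, 0.0]
ft_force: [-0.2, -0.7, 0.1]
width: 0.0872
```

```bash
python3 -c "
from h import *
plan(429,320,30,68.9)
p,d=camera('top');cv2.imwrite('pics/t1.png',cv2.resize(p[160:270,60:180],None,fx=5,fy=5))"
```

```text
t 2.1 p [424.2 333.3  31.1] jawaxis 69.9 tilt 0.37 w 87.2 F [-0.2 -0.7  0.1] q [-0.83  0.36  0.1   1.91 -0.05  0.87  0.51]
turn z deg 1.0 tilt corr xy [ 0.37 -0.04] shift now(mm) [ -9.1 -10.9   1. ] shift after turn [ -9.3 -10.7   1. ]
```

View pics/t1.png

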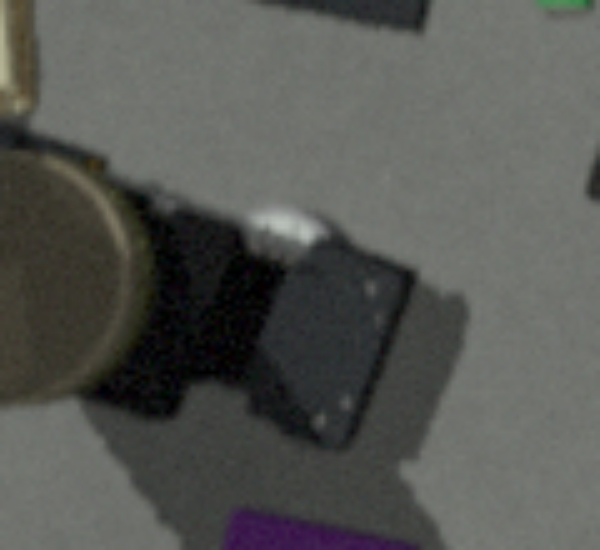

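The gripper (dark, crop centre) drifted about 14 mm during the descent, though it isn't touching the disc. I'll correct in place and then close.

Emit:
{"api": "send_rows", "payload": {"steps": [[0,0,0,-0.004,-0.005,0,-1],[0.3,0,0.5,-0.004,-0.004,0,-1],[0,0,0,-0.001,-0.002,0,-1],[0,0,0,0,0,0,-1],[0,0,0,0,0,0,-1],[0,0,0,0,0,0,-1],[0,0,0,0,0,0,-1],[0,0,0,0,0,0,-1],[0,0,0,0,0,0,-1],[0,0,0,0,0,0,-1]]}}

```text
time: 3.15
ee_pos: [0.4302, 0.3188, 0.0324]
eef_rot: [0.18, 0.984, 0.001, 0.0]
ft_force: [0.8, -1.0, -0.2]
width: 0.087
```

```bash
python3 -c "
from h import *
plan(429,320,30,68.9)"
```

```text
t 3.15 p [430.2 318.8  32.4] jawaxis 69.3 tilt 0.16 w 87.0 F [ 0.8 -1.  -0.2] q [-0.82  0.35  0.11  1.91 -0.05  0.88  0.53]
turn z deg 0.4 tilt corr xy [0.16 0.02] shift now(mm) [1.6 0.7 2.4] shift after turn [1.6 0.7 2.4]
```

Emit:
{"api": "send_rows", "payload": {"steps": [[0,0,0,0.001,0.001,0.002,-1],[0,0,0,0,0,0,1],[0,0,0,0,0,0,1],[0,0,0,0,0,0,1],[0,0,0,0,0,0,1],[0,0,0,0,0,0,1],[0,0,0,0,0,0,1],[0,0,0,0,0,0,1],[0,0,0,0,0,0,1],[0,0,0,0,0,0,1]]}}

```text
time: 4.15
ee_pos: [0.4294, 0.3203, 0.0301]
eef_rot: [0.18, 0.984, 0.001, 0.0]
ft_force: [0.4, 0.4, -0.2]
width: 0.0592
```

```bash
python3 -c "
from h import *
plan(601.5,-291.5,130,68.9)"
```

```text
t 4.15 p [429.4 320.3  30.1] jawaxis 69.3 tilt 0.15 w 59.2 F [ 0.4  0.4 -0.2] q [-0.82  0.36  0.11  1.91 -0.05  0.87  0.52]
turn z deg 0.41 tilt corr xy [0.15 0.01] shift now(mm) [-377.1 -511.3 -101.3] shift after turn [-380.8 -508.5 -101.3]
```

Emit:
{"api": "send_rows", "payload": {"steps": [[0,0,0,0,0,-0.03,1],[0,0,0,0,0,-0.035,1],[0,0,0,0,0,-0.035,1],[0,0,0,-0.019,-0.025,-0.005,1],[0,0,0,-0.025,-0.034,0,1],[0,0,0,-0.025,-0.034,0,1],[0,0,0,-0.025,-0.034,0,1],[0,0,0,-0.025,-0.034,0,1],[0,0,0,-0.025,-0.034,0,1],[0,0,0,-0.025,-0.034,0,1]]}}

```text
time: 5.15
ee_pos: [0.5071, 0.043, 0.1384]
eef_rot: [0.173, 0.985, 0.002, -0.0]
ft_force: [1.5, 0.5, -0.9]
width: 0.0587
```

```bash
python3 -c "
from h import *
plan(601.5,-291.5,120,68.9)"
```

```text
t 5.15 p [507.1  43.  138.4] jawaxis 70.0 tilt 0.23 w 58.7 F [ 1.5  0.5 -0.9] q [-0.48  0.16  0.33  1.91 -0.06  1.08  1.1 ]
turn z deg 1.14 tilt corr xy [ 0.23 -0.04] shift now(mm) [-202.9 -282.2   17.1] shift after turn [-208.5 -278.1   17.1]
```

Emit:
{"api": "send_rows", "payload": {"steps": [[0,0,0,-0.025,-0.035,0,1],[0,0,0,-0.025,-0.035,0,1],[0,0,0,-0.025,-0.035,0,1],[0,0,0,-0.025,-0.035,0,1],[0,0,0,-0.025,-0.035,0,1],[0,0,0,-0.025,-0.035,0,1],[0,0,0,-0.025,-0.035,0,1],[0,0,0,0,0,0,1],[0,0,0,0,0,0,1],[0,0,0,0,0,0,1]]}}

```text
time: 6.15
ee_pos: [0.5874, -0.2663, 0.1356]
eef_rot: [0.176, 0.984, 0.001, -0.001]
ft_force: [-0.9, 0.1, -0.8]
width: 0.0586
```

```bash
python3 -c "
from h import *
plan(601.5,-291.5,100,68.9)"
```

```text
t 6.15 p [ 587.4 -266.3  135.6] jawaxis 69.7 tilt 0.12 w 58.6 F [-0.9  0.1 -0.8] q [-0.01  0.48  0.49  1.55 -0.24  1.17  1.74]
turn z deg 0.78 tilt corr xy [ 0.05 -0.11] shift now(mm) [-22.1 -18.7  35.5] shift after turn [-22.3 -18.4  35.5]
```

Emit:
{"api": "send_rows", "payload": {"steps": [[0,0,0,-0.011,-0.009,0.01,1],[0,0,0,-0.011,-0.009,0.01,1],[0,0,0,0,0,0.015,1],[0,0,0,0,0,0.015,1],[0,0,0,0,0,0.01,1],[0,0,0,0,0,0,1],[0,0,0,0,0,0,1],[0,0,0,0,0,0,1],[0,0,0,0,0,0,1],[0,0,0,0,0,0,1]]}}

```text
time: 7.15
ee_pos: [0.6035, -0.2812, 0.0734]
eef_rot: [0.171, 0.985, 0.003, -0.0]
ft_force: [-0.7, -0.5, -1.1]
width: 0.0589
```

```bash
python3 -c "
from h import *
plan(601.5,-291.5,60,68.9)
p,d=camera('top');cv2.imwrite('pics/t2.png',cv2.resize(p[90:190,330:440],None,fx=6,fy=6,interpolation=2))
p,d=camera('scene');cv2.imwrite('pics/s2.png',cv2.resize(p[150:260,60:180],None,fx=6,fy=5,interpolation=2))"
```

```text
t 7.15 p [ 603.5 -281.2   73.4] jawaxis 70.3 tilt 0.38 w 58.9 F [-0.7 -0.5 -1.1] q [ 0.04  0.59  0.46  1.54 -0.29  1.09  1.79]
turn z deg 1.36 tilt corr xy [ 0.36 -0.11] shift now(mm) [ -1.7 -10.5  13.4] shift after turn [ -1.9 -10.4  13.4]
```

View pics/t2.png

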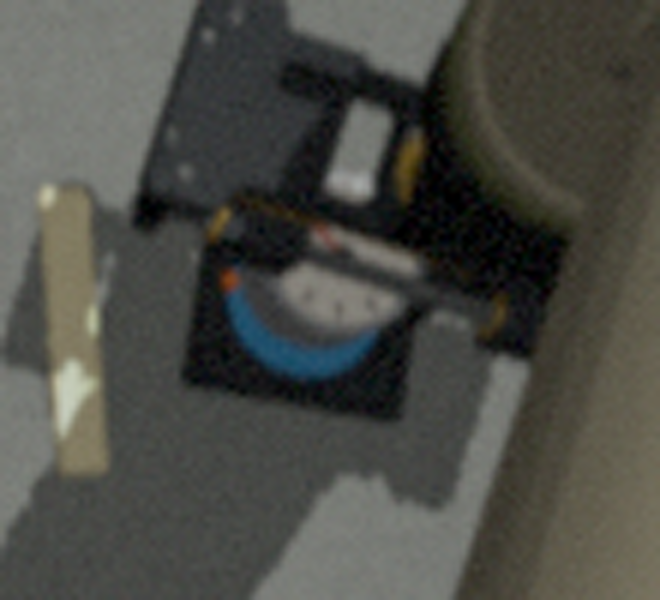

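View pics/s2.png

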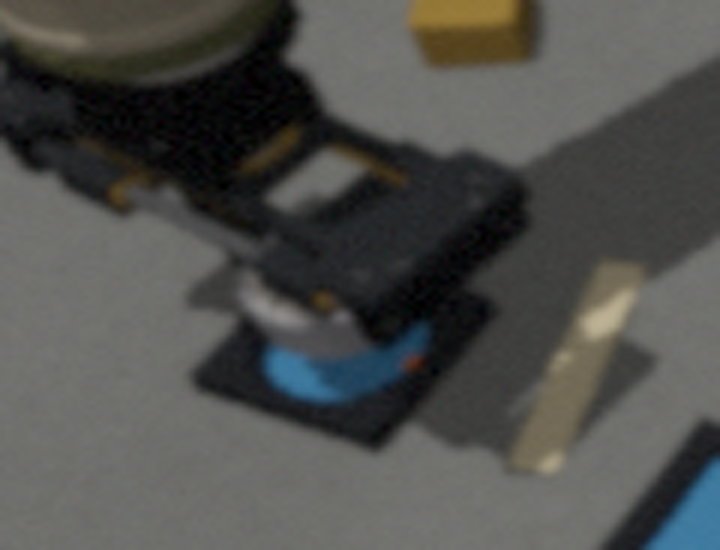

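Emit:
{"api": "send_rows", "payload": {"steps": [[0.3,0,1.2,-0.002,-0.005,0,1],[0,0,0,0,-0.005,0,1],[0,0,0,0,0,0.006,1],[0,0,0,0,0,0.006,1],[0,0,0,0,0,0,1],[0,0,0,0,0,0,1],[0,0,0,0,0,0,1],[0,0,0,0,0,0,1],[0,0,0,0,0,0,1],[0,0,0,0,0,0,1]]}}

```text
time: 8.25
ee_pos: [0.6016, -0.2925, 0.0603]
eef_rot: [0.183, 0.983, 0.0, -0.001]
ft_force: [-0.3, 0.3, -1.3]
width: 0.0589
```

```bash
python3 -c "
from h import *
plan(601.5,-291.5,48,68.9)
p,d=camera('top');cv2.imwrite('pics/t3.png',cv2.resize(p[100:180,340:430],None,fx=8,fy=7,interpolation=2))"
```

```text
t 8.25 p [ 601.6 -292.5   60.3] jawaxis 68.9 tilt 0.12 w 58.9 F [-0.3  0.3 -1.3] q [ 0.05  0.61  0.47  1.54 -0.3   1.07  1.79]
turn z deg 0.02 tilt corr xy [ 0.02 -0.12] shift now(mm) [ 0.4  0.9 12.3] shift after turn [ 0.4  0.9 12.3]
```

View pics/t3.png

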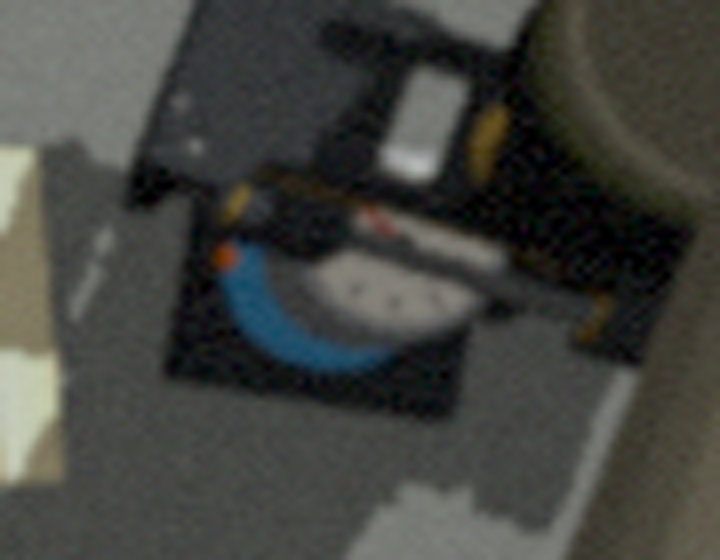

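```bash
python3 -c "
from h import *
from scipy.optimize import least_squares
pts=[(315,275),(335,300),(370,328),(405,342),(445,335),(480,308)]
P=np.array([ray('top',((a+.5)/8-.5+340,(b+.5)/7-.5+100),.060)[:2]*1000 for a,b in pts]);print(P.round(1))
for r in(24.5,25.5):
  print(least_squares(lambda c:np.hypot(*(P-c).T)-r,[600,-290]).x)
"
```

```text
[[ 590.7 -268.2]
 [ 582.7 -273.5]
 [ 573.7 -283. ]
 [ 569.1 -292.6]
 [ 571.3 -303.8]
 [ 580.  -314. ]]
[ 594.31331197 -294.03154904]
[ 595.52715879 -294.3536701 ]
```

```bash
python3 -c "
from h import *
p,d=camera('scene');cv2.imwrite('pics/s3.png',cv2.resize(p[180:245,80:160],None,fx=9,fy=9,interpolation=2))
print(proj('scene',(.6015,-.2915,.06)),proj('scene',(.595,-.294,.06)))"
```

```text
[110.66519712 205.01297535] [110.86619993 202.49228341]
```

View pics/s3.png

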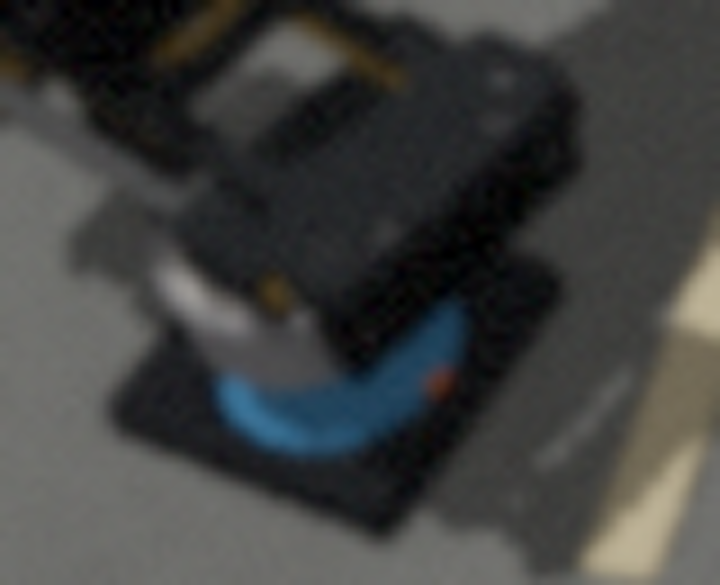

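```bash
python3 -c "
from h import *
f=lambda a,b,z:ray('scene',((a+.5)/9-.5+80,(b+.5)/9-.5+180),z)[:2]*1000
for pts,z in(([(150,275),(165,303),(205,332),(250,345)],.06),([(222,375),(260,386),(300,392),(330,388)],.0305),([(222,375),(260,386),(300,392),(330,388)],.0335)):
  for a,b in pts:
    P=f(a,b,z);print(z,P.round(1),[round(float(np.hypot(*(P-c))),1) for c in((601.5,-292),(595,-294),(598,-293),(601.5,-297))])
"
```

```text
0.06 [ 621.3 -317.1] [31.9, 35.0, 33.5, 28.2]
0.06 [ 628.1 -309.8] [32.0, 36.7, 34.5, 29.5]
0.06 [ 633.8 -296.4] [32.6, 38.9, 36.0, 32.3]
0.06 [ 634.9 -284. ] [34.3, 41.1, 38.0, 35.8]
0.0305 [ 629.2 -303.7] [30.0, 35.5, 33.0, 28.5]
0.0305 [ 630.1 -292.9] [28.6, 35.1, 32.1, 28.9]
0.0305 [ 629.6 -282.3] [29.7, 36.5, 33.3, 31.7]
0.0305 [ 626.8 -275.4] [30.2, 36.8, 33.7, 33.3]
0.0335 [ 630.7 -302. ] [30.9, 36.6, 33.9, 29.6]
0.0335 [ 631.7 -291.3] [30.2, 36.8, 33.7, 30.7]
0.0335 [ 631.1 -280.7] [31.7, 38.5, 35.3, 33.8]
0.0335 [ 628.4 -273.9] [32.4, 39.0, 35.9, 35.5]
```

Fits of the rim in both views put the disc centre within about 2 mm of the tile centre: the scene view gives about (601.5,-292), and the top view about (600,-295) if r = 30. I'll go down gently.

Emit:
{"api": "send_rows", "payload": {"steps": [[0,0,0,0,0.001,0.004,1],[0,0,0,0,0,0.004,1],[0,0,0,0,0,0.004,1],[0,0,0,0,0,0.003,1],[0,0,0,0,0,0,1],[0,0,0,0,0,0,1],[0,0,0,0,0,0,1],[0,0,0,0,0,0,1],[0,0,0,0,0,0,1],[0,0,0,0,0,0,1]]}}

```text
time: 9.35
ee_pos: [0.6019, -0.2915, 0.0438]
eef_rot: [0.183, 0.983, 0.0, -0.001]
ft_force: [1.2, 0.2, -0.6]
width: 0.059
```

```bash
python3 -c "
from h import *
plan(601.5,-291.5,34,68.9)"
```

```text
t 9.35 p [ 601.9 -291.5   43.8] jawaxis 68.9 tilt 0.12 w 59.0 F [ 1.2  0.2 -0.6] q [ 0.05  0.63  0.46  1.55 -0.31  1.04  1.79]
turn z deg 0.02 tilt corr xy [ 0.02 -0.12] shift now(mm) [ 0.4 -0.2  9.8] shift after turn [ 0.4 -0.2  9.8]
```

Bottom at about 14 mm. I'll continue in small steps.

Emit:
{"api": "send_rows", "payload": {"steps": [[0,0,0,0,0,0.002,1],[0,0,0,0,0,0.002,1],[0,0,0,0,0,0.002,1],[0,0,0,0,0,0.002,1],[0,0,0,0,0,0.001,1],[0,0,0,0,0,0,1],[0,0,0,0,0,0,1],[0,0,0,0,0,0,1],[0,0,0,0,0,0,1],[0,0,0,0,0,0,1]]}}

```text
time: 10.35
ee_pos: [0.6028, -0.2914, 0.035]
eef_rot: [0.183, 0.983, 0.0, -0.0]
ft_force: [-0.5, 0.6, -0.3]
width: 0.0594
```

```bash
python3 -c "
from h import *
plan(601.5,-291.5,34,68.9)"
```

```text
t 10.35 p [ 602.8 -291.4   35. ] jawaxis 68.9 tilt 0.05 w 59.4 F [-0.5  0.6 -0.3] q [ 0.06  0.64  0.45  1.55 -0.31  1.02  1.8 ]
turn z deg 0.04 tilt corr xy [ 0.05 -0.02] shift now(mm) [ 1.2 -0.6  1. ] shift after turn [ 1.2 -0.6  1. ]
```

Emit:
{"api": "send_rows", "payload": {"steps": [[0,0,0,0,0,0.001,1],[0,0,0,0,0,0.001,1],[0,0,0,0,0,0.001,1],[0,0,0,0,0,0,-0.5],[0,0,0,0,0,0,-0.8],[0,0,0,0,0,0,-0.8],[0,0,0,0,0,0,-0.8],[0,0,0,0,0,-0.02,-0.8],[0,0,0,0,0,-0.04,-1],[0,0,0,0,0,-0.04,-1]]}}

```text
time: 11.35
ee_pos: [0.5992, -0.2901, 0.1293]
eef_rot: [0.183, 0.983, 0.001, -0.006]
ft_force: [0.7, -0.2, -0.3]
width: 0.0849
```

```bash
python3 -c "
from h import *
plan(601.5,-291.5,34,68.9)
p,d=camera('scene');cv2.imwrite('pics/s4.png',cv2.resize(p[150:260,60:180],None,fx=6,fy=5,interpolation=2))
X=cloud('scene',d);np.savez('scene1.npz',p=p,d=d)"
```

```text
t 11.35 p [ 599.2 -290.1  129.3] jawaxis 68.9 tilt 0.72 w 84.9 F [ 0.7 -0.2 -0.3] q [ 0.03  0.54  0.49  1.48 -0.26  1.2   1.77]
turn z deg 0.01 tilt corr xy [ 0.04 -0.72] shift now(mm) [-3.9 -0.5 95.3] shift after turn [-3.9 -0.5 95.3]
```

View pics/s4.png

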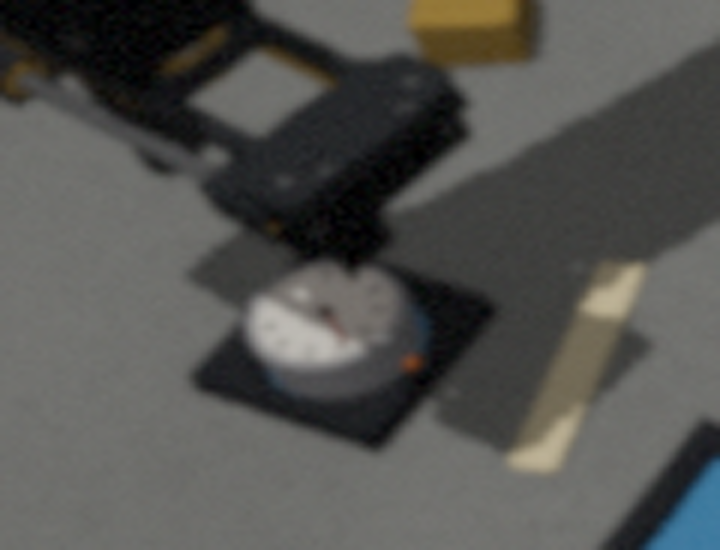

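```bash
python3 -c "
from h import *
f=np.load('scene1.npz');X=cloud('scene',f['d'])
u,v=60+320/6,150+325/5
P=X[int(v)-8:int(v)+9,int(u)-10:int(u)+12].reshape(-1,3)
P=P[(P[:,2]>.025)&(np.hypot(P[:,0]-.60,P[:,1]+.292)<.024)]*1000
A=np.c_[P[:,:2]-[601.5,-291.5],np.ones(len(P))]
c,*_=np.linalg.lstsq(A,P[:,2],rcond=None);print(len(P),c,np.std(A@c-P[:,2]),P.mean(0))
P=X[222:226,118:124].reshape(-1,3);print(X[232,128]*1000,X[226,122]*1000)
print(X[238:244:2,160:170:3,2]*1000)
"
```

```text
230 [1.56250142e-02 2.73158437e-03 3.37805030e+01] 1.3578836783829586 [ 604.14657841 -290.91868054   33.82344379]
[ 6.28398132e+02 -2.54599981e+02 -5.58955134e-01] [ 621.60025514 -269.57672891    9.80062131]
[[-1.22263953 -0.82275862 -3.36536315 -1.50174617]
 [-0.92095071 -3.19514697  0.46164611 -1.73077821]
 [-0.41240529 -0.32803951 -0.62913723 -0.28058085]]
```

The dial fits to a plane at z≈34 mm and lies level, which is the seated height (on the nubs it would be about 43). I'll confirm with a light press by the closed fingertips.

Emit:
{"api": "send_rows", "payload": {"steps": [[0,-0.7,0,-0.002,0,0,1],[0,0,0,-0.002,0,0.02,1],[0,0,0,0,0,0.02,1],[0,0,0,0,0,0.015,1],[0,0,0,0,0,0.005,1],[0,0,0,0,0,0,1],[0,0,0,0,0,0,1],[0,0,0,0,0,0,1],[0,0,0,0,0,0,1],[0,0,0,0,0,0,1]]}}

```text
time: 12.4
ee_pos: [0.6081, -0.2944, 0.0767]
eef_rot: [0.183, 0.983, -0.001, 0.008]
ft_force: [-0.0, -0.0, 0.8]
width: 0.0146
```

```bash
python3 -c "
from h import *
plan(601.5,-291.5,51,68.9)"
```

```text
t 12.4 p [ 608.1 -294.4   76.7] jawaxis 68.9 tilt 0.91 w 14.6 F [-0.  -0.   0.8] q [ 0.04  0.59  0.47  1.53 -0.29  1.08  1.79]
turn z deg -0.01 tilt corr xy [0.05 0.91] shift now(mm) [ 7.6  0.3 25.6] shift after turn [ 7.6  0.3 25.6]
```

Emit:
{"api": "send_rows", "payload": {"steps": [[0,0.8,0,0.004,0,0.006,1],[0,0,0,0.003,0,0.006,1],[0,0,0,0,0,0.005,1],[0,0,0,0,0,0.003,1],[0,0,0,0,0,0.002,1],[0,0,0,0,0,0.002,1],[0,0,0,0,0,0.001,1],[0,0,0,0,0,0,1],[0,0,0,0,0,0,1],[0,0,0,0,0,0,1]]}}

```text
time: 13.4
ee_pos: [0.6016, -0.292, 0.052]
eef_rot: [0.183, 0.983, 0.001, 0.001]
ft_force: [0.6, -0.9, -1.0]
width: 0.0006
```

```bash
python3 -c "
from h import *
plan(601.5,-291.5,51,68.9)"
```

```text
t 13.4 p [ 601.6 -292.    52. ] jawaxis 68.9 tilt 0.16 w 0.6 F [ 0.6 -0.9 -1. ] q [ 0.05  0.61  0.46  1.55 -0.3   1.05  1.79]
turn z deg -0.02 tilt corr xy [0.09 0.13] shift now(mm) [0.3 0.4 1. ] shift after turn [0.3 0.4 1. ]
```

Emit:
{"api": "send_rows", "payload": {"steps": [[0,0,0,0,0,0.001,1],[0,0,0,0,0,0.001,1],[0,0,0,0,0,0.001,1],[0,0,0,0,0,0.001,1],[0,0,0,0,0,0.001,1],[0,0,0,0,0,0.001,1],[0,0,0,0,0,0,1],[0,0,0,0,0,0,1],[0,0,0,0,0,0,1],[0,0,0,0,0,0,1]]}}

```text
time: 14.4
ee_pos: [0.6018, -0.2921, 0.0516]
eef_rot: [0.183, 0.983, 0.002, 0.002]
ft_force: [-0.3, 0.3, 3.8]
width: 0.0006
```

```bash
python3 -c "
from h import *
plan(405,-313,120,20)"
```

```text
t 14.4 p [ 601.8 -292.1   51.6] jawaxis 68.9 tilt 0.27 w 0.6 F [-0.3  0.3  3.8] q [ 0.05  0.62  0.46  1.55 -0.31  1.05  1.8 ]
turn z deg 48.88 tilt corr xy [0.22 0.15] shift now(mm) [175.9 -90.2 -69.2] shift after turn [  47.8 -191.8  -69.2]
```

Emit:
{"api": "send_rows", "payload": {"steps": [[0,0,0,0,0,0.003,1],[0,0,0,0,0,0.002,1],[0,0,0,0,0,-0.03,1],[0,0,0,0,0,-0.04,1],[0.2,0.2,8,0,0,0,1],[0,0,8,0,0,0,0],[0,0,8,0,0,0,-1],[0,0,8,0,0,0,-1],[0,0,8,0,0,0,-1],[0,0,8,0,0,0,-1]]}}

```text
time: 15.4
ee_pos: [0.6015, -0.2925, 0.1239]
eef_rot: [0.58, 0.815, 0.001, -0.001]
ft_force: [-0.2, 0.1, -0.0]
width: 0.0327
```

```bash
python3 -c "
from h import *
plan(405,-313,110,20)
p,d=camera('top');np.savez('top1.npz',p=p,d=d);cv2.imwrite('pics/t4.png',cv2.resize(p[90:190,330:440],None,fx=6,fy=6,interpolation=2))
"
```

```text
t 15.4 p [ 601.5 -292.5  123.9] jawaxis 19.1 tilt 0.19 w 32.7 F [-0.2  0.1 -0. ] q [-0.08  0.58  0.67  1.5  -0.38  1.19  0.98]
turn z deg -0.86 tilt corr xy [ 0.07 -0.18] shift now(mm) [  45.  -192.3   13.8] shift after turn [  47.9 -191.6   13.8]
```

View pics/t4.png

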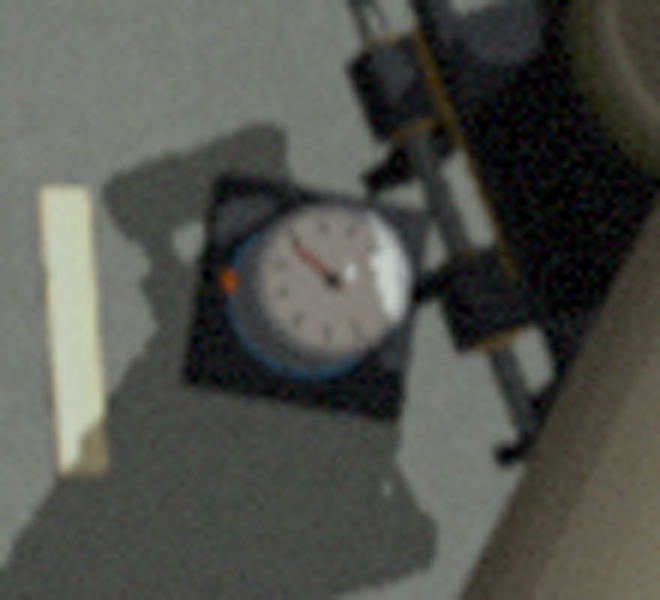

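The hygrometer is seated in its tile (dial centre at (335,285) in the crop), and the bone folder hasn't moved. Next is the weight.

Emit:
{"api": "send_rows", "payload": {"steps": [[0,0,-0.9,0.009,-0.038,0,-1],[0,0,0,0.009,-0.038,0,-1],[0,0,0,0.009,-0.038,0,-1],[0,0,0,0.009,-0.038,0,-1],[0,0,0,0.009,-0.038,0,-1],[0,0,0,0,0,0,-1],[0,0,0,0,0,0.01,-1],[0,0,0,0,0,0.02,-1],[0,0,0,0,0,0.02,-1],[0,0,0,0,0,0,-1]]}}

```text
time: 16.45
ee_pos: [0.4031, -0.3128, 0.0681]
eef_rot: [0.564, 0.826, 0.001, -0.0]
ft_force: [-0.3, 1.0, 0.0]
width: 0.0869
```

```bash
python3 -c "
from h import *
plan(405,-313,30,20)
"
```

```text
t 16.45 p [ 403.1 -312.8   68.1] jawaxis 21.4 tilt 0.15 w 86.9 F [-0.3  1.   0. ] q [-0.08  0.31  0.75  1.98 -0.26  0.95  1.17]
turn z deg 1.35 tilt corr xy [ 0.1  -0.11] shift now(mm) [-0.9  1.6 38.1] shift after turn [-0.9  1.6 38.1]
```

Emit:
{"api": "send_rows", "payload": {"steps": [[0,0,1,-0.001,0.002,0.012,-1],[0,0,0,0,0,0.012,-1],[0,0,0,0,0,0.012,-1],[0,0,0,0,0,0,-1],[0,0,0,0,0,0,1],[0,0,0,0,0,0,1],[0,0,0,0,0,0,1],[0,0,0,0,0,0,1],[0,0,0,0,0,0,1],[0,0,0,0,0,0,1]], "force": 40}}

```text
time: 17.45
ee_pos: [0.4078, -0.3139, 0.0319]
eef_rot: [0.568, 0.823, 0.0, 0.001]
ft_force: [-2.1, -1.4, -0.6]
width: 0.0471
```

```bash
python3 -c "
from h import *
plan(660.5,-107.5,120,-11.5)
"
```

```text
t 17.45 p [ 407.8 -313.9   31.9] jawaxis 20.7 tilt 0.08 w 47.1 F [-2.1 -1.4 -0.6] q [-0.05  0.39  0.71  1.99 -0.33  0.88  1.2 ]
turn z deg 32.22 tilt corr xy [0.08 0.03] shift now(mm) [103.6 309.5 -87.7] shift after turn [252.7 206.6 -87.7]
```

Emit:
{"api": "send_rows", "payload": {"steps": [[0,0,0,0,0,0,1],[0,0,0,0,0,0,1],[0,0,0,0,0,-0.02,1],[0,0,0,0,0,-0.03,1],[0,0,0,0,0,-0.03,1],[0,0,8,0,0,0,1],[0,0,8,0,0,0,1],[0,0,8,0,0,0,1],[0,0,8,0,0,0,1],[0,0,0,0,0,0,1]]}}

```text
time: 18.45
ee_pos: [0.405, -0.3107, 0.1118]
eef_rot: [0.779, 0.627, -0.0, -0.004]
ft_force: [-0.3, -0.0, -4.6]
width: 0.0459
```

```bash
python3 -c "
from h import *
plan(660.5,-107.5,110,-11.5)
"
```

```text
t 18.45 p [ 405.  -310.7  111.8] jawaxis -12.4 tilt 0.41 w 45.9 F [-0.3 -0.  -4.6] q [-0.21  0.27  0.88  1.94 -0.24  1.05  0.56]
turn z deg -0.91 tilt corr xy [-0.34 -0.23] shift now(mm) [253.3 205.8   1.6] shift after turn [250.  209.8   1.6]
```

Emit:
{"api": "send_rows", "payload": {"steps": [[0,0,-0.8,0.031,0.025,0,1],[0,0,0,0.031,0.026,0,1],[0,0,0,0.031,0.026,0,1],[0,0,0,0.031,0.026,0,1],[0,0,0,0.031,0.026,0,1],[0,0,0,0.031,0.026,0,1],[0,0,0,0.031,0.026,0,1],[0,0,0,0.015,0.013,0,1],[0,0,0,0,0,0,1],[0,0,0,0,0,0,1]]}}

```text
time: 19.45
ee_pos: [0.6446, -0.1091, 0.105]
eef_rot: [0.761, 0.649, -0.002, -0.008]
ft_force: [-0.8, -1.0, -4.9]
width: 0.0459
```

```bash
python3 -c "
from h import *
plan(660.5,-107.5,60,-11.5)
"
```

```text
t 19.45 p [ 644.6 -109.1  105. ] jawaxis -9.0 tilt 0.98 w 45.9 F [-0.8 -1.  -4.9] q [-0.4   0.59  0.7   1.55 -0.41  1.17  0.23]
turn z deg 2.46 tilt corr xy [-0.88 -0.44] shift now(mm) [ 3.7 16.1 44.8] shift after turn [ 4.4 15.9 44.8]
```

Emit:
{"api": "send_rows", "payload": {"steps": [[-0.8,-0.4,2,0.002,0.008,0.005,1],[0,0,0.4,0.002,0.008,0.01,1],[0,0,0,0,0,0.01,1],[0,0,0,0,0,0.01,1],[0,0,0,0,0,0.005,1],[0,0,0,0,0,0,1],[0,0,0,0,0,0,1],[0,0,0,0,0,0,1],[0,0,0,0,0,0,1],[0,0,0,0,0,0,1]]}}

```text
time: 20.45
ee_pos: [0.6573, -0.1127, 0.0614]
eef_rot: [0.773, 0.634, -0.002, -0.002]
ft_force: [-0.4, 0.6, -5.1]
width: 0.0456
```

```bash
python3 -c "
from h import *
plan(660.5,-107.5,36,-11.5)
p,d=camera('top');cv2.imwrite('pics/t5.png',cv2.resize(p[70:170,250:360],None,fx=6,fy=6,interpolation=2))
p,d=camera('scene');cv2.imwrite('pics/s5.png',cv2.resize(p[200:300,130:240],None,fx=6,fy=6,interpolation=2))
"
```

```text
t 20.45 p [ 657.3 -112.7   61.4] jawaxis -11.3 tilt 0.32 w 45.6 F [-0.4  0.6 -5.1] q [-0.38  0.66  0.68  1.55 -0.45  1.1   0.21]
turn z deg 0.18 tilt corr xy [-0.32  0.03] shift now(mm) [ 5.7  2.3 25.4] shift after turn [ 5.7  2.2 25.4]
```

View pics/t5.png

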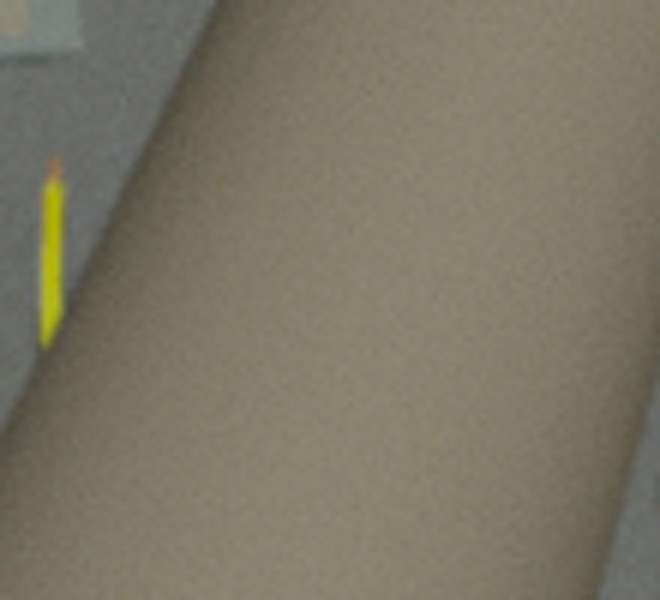

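View pics/s5.png

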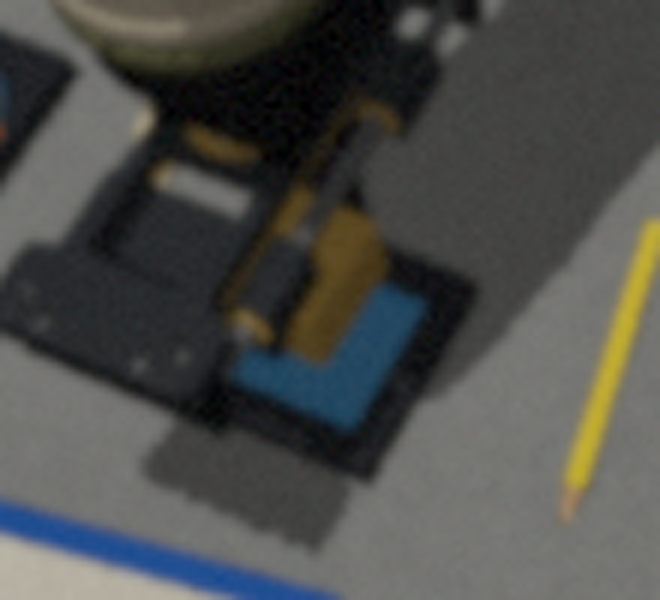

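In the scene crop the block's bottom corner is at (320,362) over the square cutout (corner at (345,428)). I'll work out the offset.

```bash
python3 -c "
from h import *
f=lambda a,b,z:ray('scene',((a+.5)/6-.5+130,(b+.5)/6-.5+200),z)[:2]*1000
c=np.array([657.3,-112.7]);t=np.radians(-11.3);ux=np.array([np.cos(t),np.sin(t)]);uy=np.array([-ux[1],ux[0]])
for a,b in((320,362),(383,278),(290,348)):
  P=f(a,b,.0295);print(P.round(1),'rel',((P-c)@ux).round(1),((P-c)@uy).round(1))
"
```

```text
[681.8 -98.5] rel 21.2 18.7
[644.9 -87. ] rel -17.2 22.8
[ 678.9 -110.7] rel 20.8 6.2
```

Emit:
{"api": "send_rows", "payload": {"steps": [[-0.3,0,0,0.003,0.001,0,1],[0,0,0,0.003,0.001,0,1],[0,0,0,0,0,0,1],[0,0,0,0,0,0,1],[0,0,0,0,0,0.004,1],[0,0,0,0,0,0.004,1],[0,0,0,0,0,0,1],[0,0,0,0,0,0,1],[0,0,0,0,0,0,1],[0,0,0,0,0,0,1]]}}

```text
time: 21.55
ee_pos: [0.6607, -0.1065, 0.0525]
eef_rot: [0.773, 0.634, -0.0, 0.0]
ft_force: [0.3, 0.4, -4.8]
width: 0.0457
```

```bash
python3 -c "
from h import *
plan(660.5,-107.5,36,-11.5)
"
```

```text
t 21.55 p [ 660.7 -106.5   52.5] jawaxis -11.3 tilt 0.04 w 45.7 F [ 0.3  0.4 -4.8] q [-0.38  0.67  0.67  1.55 -0.45  1.08  0.2 ]
turn z deg 0.2 tilt corr xy [-0.    0.04] shift now(mm) [-1.  -0.  16.5] shift after turn [-1.  -0.  16.5]
```

Emit:
{"api": "send_rows", "payload": {"steps": [[0,0,0,-0.001,0,0.005,1],[0,0,0,0,0,0.005,1],[0,0,0,0,0,0.004,1],[0,0,0,0,0,0.002,1],[0,0,0,0,0,0.001,1],[0,0,0,0,0,0,1],[0,0,0,0,0,0,1],[0,0,0,0,0,0,1],[0,0,0,0,0,0,1],[0,0,0,0,0,0,1]]}}

```text
time: 22.55
ee_pos: [0.6608, -0.1077, 0.036]
eef_rot: [0.773, 0.634, 0.0, -0.0]
ft_force: [-1.1, -0.4, -1.4]
width: 0.046
```

```bash
python3 -c "
from h import *
plan(660.5,-107.5,36,-11.5)
"
```

```text
t 22.55 p [ 660.8 -107.7   36. ] jawaxis -11.3 tilt 0.03 w 46.0 F [-1.1 -0.4 -1.4] q [-0.37  0.69  0.66  1.56 -0.47  1.05  0.21]
turn z deg 0.19 tilt corr xy [ 0.02 -0.03] shift now(mm) [ 0.1 -0.3  0. ] shift after turn [ 0.1 -0.3  0. ]
```

Weight's on the floor (the load has come off). I'll release and rise.

Emit:
{"api": "send_rows", "payload": {"steps": [[0,0,0,0,0,0,-1],[0,0,0,0,0,0,-1],[0,0,0,0,0,0,-1],[0,0,0,0,0,0,-1],[0,0,0,0,0,0,-1],[0,0,0,0,0,-0.02,-1],[0,0,0,0,0,-0.03,-1],[0,0,0,0,0,-0.035,-1],[0,0,0,0,0,0,-1],[0,0,0,0,0,0,-1]]}}

```text
time: 23.55
ee_pos: [0.6615, -0.1081, 0.1248]
eef_rot: [0.773, 0.634, 0.001, 0.001]
ft_force: [0.8, 0.7, -1.2]
width: 0.0868
```

```bash
python3 -c "
from h import *
plan(460.5,-119.7,110,90)
p,d=camera('scene');cv2.imwrite('pics/s6.png',cv2.resize(p[130:300,90:250],None,fx=4,fy=3.5,interpolation=2))
"
```

```text
t 23.55 p [ 661.5 -108.1  124.8] jawaxis -11.3 tilt 0.15 w 86.8 F [ 0.8  0.7 -1.2] q [-0.41  0.6   0.71  1.5  -0.41  1.2   0.17]
turn z deg 78.68 tilt corr xy [ 0.15 -0.01] shift now(mm) [ -50.9 -194.9   14.3] shift after turn [-201.1   11.6   14.3]
```

View pics/s6.png

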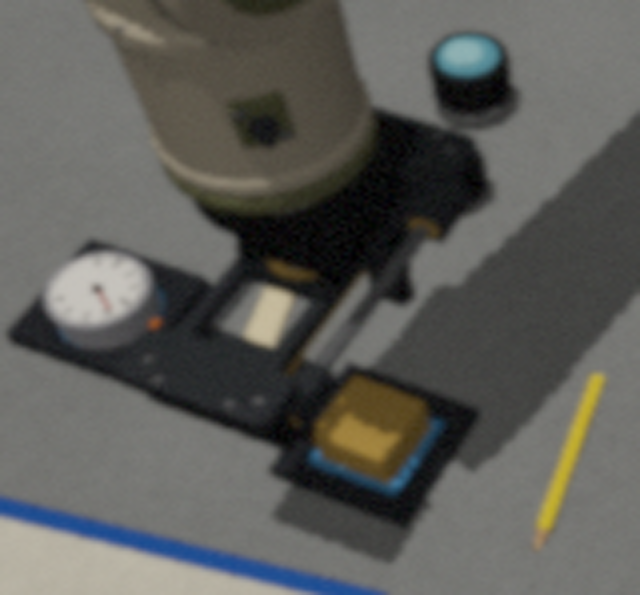

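Weight is level in its cutout. Now the loupe: turn first, keeping the jaws clear of the bigger look-alike.

Emit:
{"api": "send_rows", "payload": {"steps": [[0,0,-8,0,0,0,-1],[0,0,-8,0,0,0,-1],[0,0,-8,0,0,0,-1],[0,0,-8,0,0,0,-1],[0,0,-8,0,0,0,-1],[0,0,-8,0,0,0,-1],[0,0,-8,0,0,0,-1],[0,0,-8,0,0,0,-1],[0,0,-8,0,0,0,-1],[0,0,0,0,0,0,-1]], "force": 25}}

```text
time: 24.6
ee_pos: [0.6572, -0.1073, 0.1136]
eef_rot: [0.229, 0.973, -0.001, -0.005]
ft_force: [0.3, 0.4, 0.8]
width: 0.0871
```

```bash
python3 -c "
from h import *
plan(460.5,-119.7,110,62)
"
```

```text
t 24.6 p [ 657.2 -107.3  113.6] jawaxis 63.6 tilt 0.64 w 87.1 F [0.3 0.4 0.8] q [-0.22  0.55  0.44  1.5  -0.24  1.16  1.37]
turn z deg 1.56 tilt corr xy [-0.28 -0.57] shift now(mm) [170.6 -98.7   5.8] shift after turn [ 167.8 -103.3    5.8]
```

Emit:
{"api": "send_rows", "payload": {"steps": [[-0.3,-0.6,1,0.034,-0.02,0,-1],[0,0,0,0.034,-0.02,0,-1],[0,0,0,0.034,-0.02,0,-1],[0,0,0,0.034,-0.02,0,-1],[0,0,0,0.034,-0.02,0,-1],[0,0,0,0,0,0,-1],[0,0,0,0,0,0,-1],[0,0,0,0,0,0.02,-1],[0,0,0,0,0,0.02,-1],[0,0,0,0,0,0,-1]]}}

```text
time: 25.6
ee_pos: [0.4518, -0.1153, 0.0659]
eef_rot: [0.256, 0.967, 0.001, -0.003]
ft_force: [0.4, -0.3, -0.1]
width: 0.087
```

```bash
python3 -c "
from h import *
plan(460.5,-119.7,32,62)
"
```

```text
t 25.6 p [ 451.8 -115.3   65.9] jawaxis 60.3 tilt 0.36 w 87.0 F [ 0.4 -0.3 -0.1] q [-0.31  0.18  0.5   2.08 -0.11  0.92  1.31]
turn z deg -1.69 tilt corr xy [-0.03 -0.36] shift now(mm) [-9.9  0.5 33.9] shift after turn [-9.9  0.2 33.9]
```

Emit:
{"api": "send_rows", "payload": {"steps": [[0,-0.3,0,-0.005,0,0,-1],[0,0,0,-0.005,0,0,-1],[0,0,0,0,0,0.01,-1],[0,0,0,0,0,0.01,-1],[0,0,0,0,0,0.01,-1],[0,0,0,0,0,0.002,-1],[0,0,0,0,0,0,-1],[0,0,0,0,0,0,-1],[0,0,0,0,0,0,-1],[0,0,0,0,0,0,-1]]}}

```text
time: 26.6
ee_pos: [0.4638, -0.1211, 0.0331]
eef_rot: [0.258, 0.966, -0.0, 0.001]
ft_force: [0.7, -0.4, 0.3]
width: 0.0873
```

```bash
python3 -c "
from h import *
plan(460.5,-119.7,32,62)
"
```

```text
t 26.6 p [ 463.8 -121.1   33.1] jawaxis 60.1 tilt 0.09 w 87.3 F [ 0.7 -0.4  0.3] q [-0.28  0.26  0.49  2.07 -0.16  0.84  1.35]
turn z deg -1.87 tilt corr xy [-0.03  0.08] shift now(mm) [ 3.5 -0.4  1.1] shift after turn [ 3.6 -0.3  1.1]
```

Emit:
{"api": "send_rows", "payload": {"steps": [[0,0,0,0.003,0,0.001,-1],[0,0,0,0,0,0,0],[0,0,0,0,0,0,1],[0,0,0,0,0,0,1],[0,0,0,0,0,0,1],[0,0,0,0,0,0,1],[0,0,0,0,0,0,1],[0,0,0,0,0,0,1],[0,0,0,0,0,0,1],[0,0,0,0,0,0,1]]}}

```text
time: 27.6
ee_pos: [0.4614, -0.1194, 0.0326]
eef_rot: [0.258, 0.966, -0.0, 0.001]
ft_force: [0.6, -0.4, 1.0]
width: 0.0372
```

```bash
python3 -c "
from h import *
plan(590,297,120,60)
"
```

```text
t 27.6 p [ 461.4 -119.4   32.6] jawaxis 60.1 tilt 0.14 w 37.2 F [ 0.6 -0.4  1. ] q [-0.28  0.26  0.49  2.08 -0.16  0.84  1.35]
turn z deg 0.14 tilt corr xy [0.01 0.14] shift now(mm) [ 95.6 425.2 -87.5] shift after turn [ 96.6 425.  -87.5]
```

Emit:
{"api": "send_rows", "payload": {"steps": [[0,0,0,0,0,-0.02,1],[0,0,0,0,0,-0.035,1],[0,0,0,0,0,-0.035,1],[0,0,0,0.005,0.02,0,1],[0,0,0,0.009,0.04,0,1],[0,0,0,0.009,0.04,0,1],[0,0,0,0.009,0.04,0,1],[0,0,0,0.009,0.04,0,1],[0,0,0,0.009,0.04,0,1],[0,0,0,0.009,0.04,0,1]]}}

```text
time: 28.6
ee_pos: [0.5415, 0.1376, 0.1261]
eef_rot: [0.264, 0.964, -0.0, 0.001]
ft_force: [0.4, -1.1, -0.1]
width: 0.0374
```

```bash
python3 -c "
from h import *
plan(590,297,110,60)
"
```

```text
t 28.6 p [541.5 137.6 126.1] jawaxis 59.4 tilt 0.13 w 37.4 F [ 0.4 -1.1 -0.1] q [-0.61  0.28  0.33  1.79 -0.1   1.08  0.79]
turn z deg -0.63 tilt corr xy [0.   0.13] shift now(mm) [ 39.5 161.9  16. ] shift after turn [ 37.7 162.3  16. ]
```

Emit:
{"api": "send_rows", "payload": {"steps": [[0,0,0,0.009,0.038,0.004,1],[0,0,0,0.009,0.038,0.004,1],[0,0,0,0.009,0.036,0.004,1],[0,0,0,0.005,0.02,0.004,1],[0,0,0,0,0,0,1],[0,0,0,0,0,0,1],[0,0,0,0,0,0.01,1],[0,0,0,0,0,0.02,1],[0,0,0,0,0,0,1],[0,0,0,0,0,0,1]]}}

```text
time: 29.6
ee_pos: [0.5809, 0.2753, 0.0758]
eef_rot: [0.262, 0.965, -0.001, -0.0]
ft_force: [0.3, 0.7, 0.1]
width: 0.0376
```

```bash
python3 -c "
from h import *
plan(590,297,37,60)
p,d=camera('scene');cv2.imwrite('pics/s7.png',cv2.resize(p[200:310,310:440],None,fx=5,fy=5,interpolation=2))
p,d=camera('top');cv2.imwrite('pics/t7.png',cv2.resize(p[90:200,70:200],None,fx=5,fy=5,interpolation=2))
"
```

```text
t 29.6 p [580.9 275.3  75.8] jawaxis 59.6 tilt 0.1 w 37.6 F [0.3 0.7 0.1] q [-0.71  0.51  0.26  1.6  -0.15  1.06  0.63]
turn z deg -0.42 tilt corr xy [-0.09  0.02] shift now(mm) [ 3.2 23.3 38.8] shift after turn [ 3.  23.4 38.8]
```

View pics/s7.png

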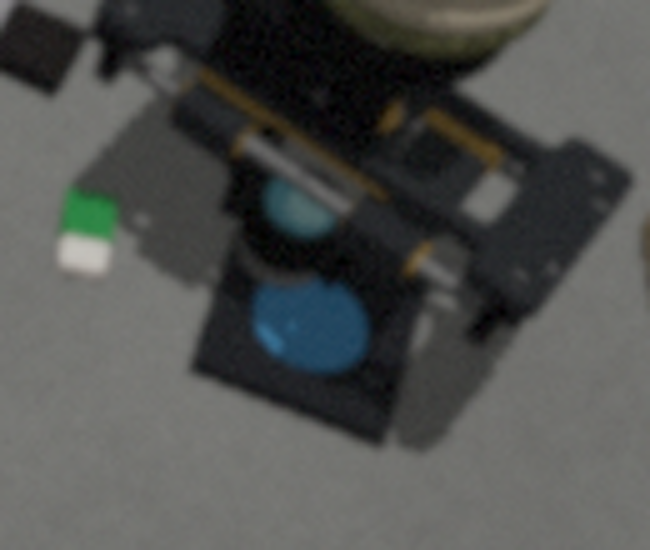

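View pics/t7.png

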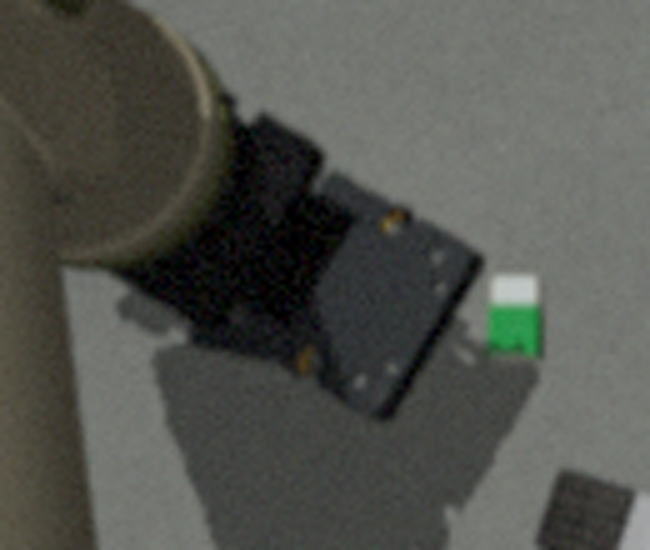

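The loupe hangs upright short of the round cutout; lens is at (302,205) in the scene crop. I'll shift the remaining 23 mm.

Emit:
{"api": "send_rows", "payload": {"steps": [[0,0,0,0.001,0.008,0,1],[0,0,0,0.001,0.008,0,1],[0,0,0,0.001,0.007,0,1],[0,0,0,0,0,0,1],[0,0,0,0,0,0,1],[0,0,0,0,0,0.005,1],[0,0,0,0,0,0.005,1],[0,0,0,0,0,0,1],[0,0,0,0,0,0,1],[0,0,0,0,0,0,1]]}}

```text
time: 30.7
ee_pos: [0.5915, 0.2992, 0.0668]
eef_rot: [0.262, 0.965, 0.0, 0.001]
ft_force: [0.5, 0.2, -1.0]
width: 0.0369
```

```bash
python3 -c "
from h import *
plan(590,297,37,60)
"
```

```text
t 30.7 p [591.5 299.2  66.8] jawaxis 59.6 tilt 0.09 w 36.9 F [ 0.5  0.2 -1. ] q [-0.73  0.56  0.26  1.55 -0.15  1.06  0.61]
turn z deg -0.4 tilt corr xy [0.03 0.08] shift now(mm) [ 0.2 -2.7 29.8] shift after turn [ 0.2 -2.7 29.8]
```

Emit:
{"api": "send_rows", "payload": {"steps": [[0,0,0,0,-0.003,0,1],[0,0,0,0,0,0.006,1],[0,0,0,0,0,0.006,1],[0,0,0,0,0,0.006,1],[0,0,0,0,0,0.006,1],[0,0,0,0,0,0.004,1],[0,0,0,0,0,0.001,1],[0,0,0,0,0,0,1],[0,0,0,0,0,0,1],[0,0,0,0,0,0,1]]}}

```text
time: 31.7
ee_pos: [0.5903, 0.2964, 0.0366]
eef_rot: [0.262, 0.965, 0.0, 0.001]
ft_force: [-1.1, -0.0, 2.6]
width: 0.0375
```

```bash
python3 -c "
from h import *
plan(590,297,37,60)
"
```

```text
t 31.7 p [590.3 296.4  36.6] jawaxis 59.6 tilt 0.12 w 37.5 F [-1.1 -0.   2.6] q [-0.72  0.59  0.25  1.57 -0.16  1.    0.62]
turn z deg -0.42 tilt corr xy [0.08 0.09] shift now(mm) [ 0.5  0.3 -0.4] shift after turn [ 0.5  0.3 -0.4]
```

On the floor. I'll release and rise.

Emit:
{"api": "send_rows", "payload": {"steps": [[0,0,0,0,0,0,-0.5],[0,0,0,0,0,0,-0.5],[0,0,0,0,0,0,-0.5],[0,0,0,0,0,0,-0.5],[0,0,0,0,0,-0.02,-0.5],[0,0,0,0,0,-0.03,-0.8],[0,0,0,0,0,-0.035,-0.8],[0,0,0,0,0,0,-0.8],[0,0,0,0,0,0,-0.8],[0,0,0,0,0,0,-0.8]]}}

```text
time: 32.7
ee_pos: [0.5895, 0.2962, 0.1225]
eef_rot: [0.262, 0.965, -0.0, 0.0]
ft_force: [0.9, 0.5, -1.0]
width: 0.0781
```

```bash
python3 -c "
from h import *
plan(457,102.3,110,-19)
p,d=camera('scene');cv2.imwrite('pics/s8.png',cv2.resize(p[200:310,310:440],None,fx=5,fy=5,interpolation=2))
"
```

```text
t 32.7 p [589.5 296.2 122.5] jawaxis 59.6 tilt 0.05 w 78.1 F [ 0.9  0.5 -1. ] q [-0.73  0.49  0.27  1.51 -0.14  1.15  0.6 ]
turn z deg 78.59 tilt corr xy [-0.03  0.04] shift now(mm) [  16.1 -234.2   12.6] shift after turn [-226.4  -62.1   12.6]
```

View pics/s8.png

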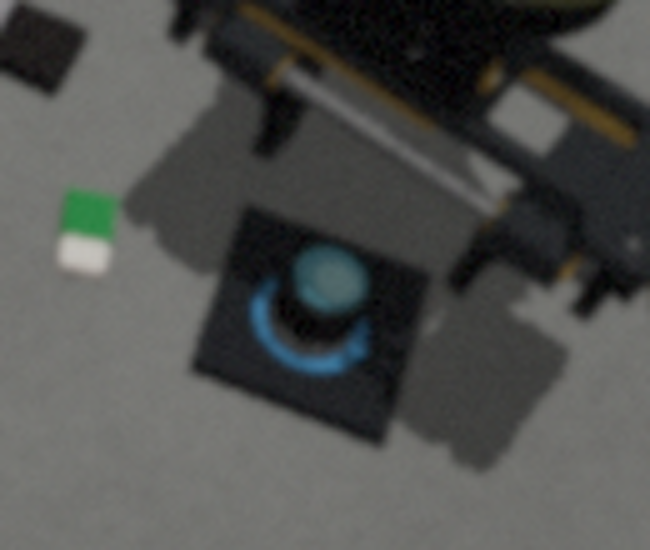

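Loupe stands upright in its cutout, eraser undisturbed. Now the brush: turn first.

Emit:
{"api": "send_rows", "payload": {"steps": [[0,0,8.2,0,0,0,-0.8],[0,0,8.2,0,0,0,-0.8],[0,0,8.2,0,0,0,-0.8],[0,0,8.2,0,0,0,-0.8],[0,0,8.2,0,0,0,-0.8],[0,0,8.2,0,0,0,-0.8],[0,0,8.2,0,0,0,-0.8],[0,0,8.2,0,0,0,-0.8],[0,0,8.2,0,0,0,-0.8],[0,0,5,0,0,0,-0.8]]}}

```text
time: 33.75
ee_pos: [0.5842, 0.2931, 0.1099]
eef_rot: [0.831, 0.556, -0.009, 0.001]
ft_force: [-0.2, -0.9, 0.0]
width: 0.0781
```

```bash
python3 -c "
from h import *
plan(457,102.3,110,-19)
"
```

```text
t 33.75 p [584.2 293.1 109.9] jawaxis -22.4 tilt 1.07 w 78.1 F [-0.2 -0.9  0. ] q [-0.93  0.55  0.54  1.53 -0.29  1.16 -0.72]
turn z deg -3.39 tilt corr xy [-0.54  0.92] shift now(mm) [-224.8  -44.9    4. ] shift after turn [-221.8  -58.1    4. ]
```

Emit:
{"api": "send_rows", "payload": {"steps": [[-0.5,0.9,-3.4,-0.04,-0.008,0,-0.8],[0,0,0,-0.036,-0.01,0,-0.8],[0,0,0,-0.036,-0.01,0,-0.8],[0,0,0,-0.036,-0.01,0,-0.8],[0,0,0,-0.036,-0.01,0,-0.8],[0,0,0,-0.036,-0.01,0,-0.8],[0,0,0,0,0,0,-0.8],[0,0,0,0,0,0.015,-0.8],[0,0,0,0,0,0.02,-0.8],[0,0,0,0,0,0,-0.8]]}}

```text
time: 34.75
ee_pos: [0.4445, 0.0972, 0.0652]
eef_rot: [0.814, 0.581, -0.007, -0.001]
ft_force: [0.0, -0.1, 0.7]
width: 0.0782
```

```bash
python3 -c "
from h import *
plan(457,102.3,21,-19)
"
```

```text
t 34.75 p [444.5  97.2  65.2] jawaxis -19.0 tilt 0.84 w 78.2 F [ 0.  -0.1  0.7] q [-0.91  0.17  0.64  2.1  -0.12  0.92 -0.53]
turn z deg 0.04 tilt corr xy [-0.54  0.63] shift now(mm) [ 9.4 10.5 44. ] shift after turn [ 9.4 10.5 44. ]
```

Emit:
{"api": "send_rows", "payload": {"steps": [[-0.5,0.6,0,0.005,0.005,0,-0.8],[0,0,0,0.004,0.005,0,-0.8],[0,0,0,0,0,0,-0.8],[0,0,0,0,0,0.01,-0.8],[0,0,0,0,0,0.01,-0.8],[0,0,0,0,0,0.01,-0.8],[0,0,0,0,0,0,-0.8],[0,0,0,0,0,0,-0.8],[0,0,0,0,0,0,-0.8],[0,0,0,0,0,0,-0.8]]}}

```text
time: 35.75
ee_pos: [0.4589, 0.1035, 0.0336]
eef_rot: [0.814, 0.581, -0.0, 0.0]
ft_force: [0.2, 0.4, -0.2]
width: 0.0783
```

```bash
python3 -c "
from h import *
plan(457,102.3,21,-19)
"
```

```text
t 35.75 p [458.9 103.5  33.6] jawaxis -18.9 tilt 0.05 w 78.3 F [ 0.2  0.4 -0.2] q [-0.88  0.26  0.62  2.1  -0.2   0.84 -0.47]
turn z deg 0.09 tilt corr xy [0.04 0.03] shift now(mm) [-1.8 -1.4 12.6] shift after turn [-1.8 -1.4 12.6]
```

Emit:
{"api": "send_rows", "payload": {"steps": [[0,0,0,-0.002,-0.001,0.004,-0.8],[0,0,0,0,0,0.004,-0.8],[0,0,0,0,0,0.004,-0.8],[0,0,0,0,0,0,-0.5],[0,0,0,0,0,0,1],[0,0,0,0,0,0,1],[0,0,0,0,0,0,1],[0,0,0,0,0,0,1],[0,0,0,0,0,0,1],[0,0,0,0,0,0,1]], "force": 25}}

```text
time: 36.75
ee_pos: [0.4577, 0.1021, 0.0213]
eef_rot: [0.814, 0.581, 0.001, 0.0]
ft_force: [0.1, 0.4, 1.2]
width: 0.0301
```

```bash
python3 -c "
from h import *
plan(457,102.3,21,-19)
"
```

```text
t 36.75 p [457.7 102.1  21.3] jawaxis -18.9 tilt 0.1 w 30.1 F [0.1 0.4 1.2] q [-0.87  0.28  0.61  2.11 -0.22  0.81 -0.45]
turn z deg 0.1 tilt corr xy [ 0.09 -0.05] shift now(mm) [-0.1 -0.7  0.3] shift after turn [-0.1 -0.7  0.3]
```

Still closing (30 mm). I'll let it finish, then lift and start the turn.

Emit:
{"api": "send_rows", "payload": {"steps": [[0,0,0,0,0,0,1],[0,0,0,0,0,0,1],[0,0,0,0,0,0,1],[0,0,0,0,0,-0.02,1],[0,0,0,0,0,-0.03,1],[0,0,0,0,0,-0.03,1],[0,0,8,0,0,0,1],[0,0,8,0,0,0,1],[0,0,8,0,0,0,1],[0,0,8,0,0,0,1]]}}

```text
time: 37.75
ee_pos: [0.457, 0.1016, 0.1044]
eef_rot: [0.945, 0.326, 0.0, 0.0]
ft_force: [1.1, -1.1, -0.7]
width: 0.0216
```

```bash
python3 -c "
from h import *
plan(637,93.5,110,90.8)
p,d=camera('top');cv2.imwrite('pics/t9.png',cv2.resize(p[70:240,130:290],None,fx=4,fy=3.5,interpolation=2))
p,d=camera('scene');cv2.imwrite('pics/s9.png',cv2.resize(p[130:300,220:380],None,fx=4,fy=3.5,interpolation=2))
"
```

```text
t 37.75 p [457.  101.6 104.4] jawaxis -52.0 tilt 0.04 w 21.6 F [ 1.1 -1.1 -0.7] q [-0.98  0.12  0.71  2.05 -0.1   1.   -1.13]
turn z deg 37.24 tilt corr xy [ 0.03 -0.04] shift now(mm) [136.8 117.4  -5.5] shift after turn [179.9  10.7  -5.5]
```

View pics/s9.png

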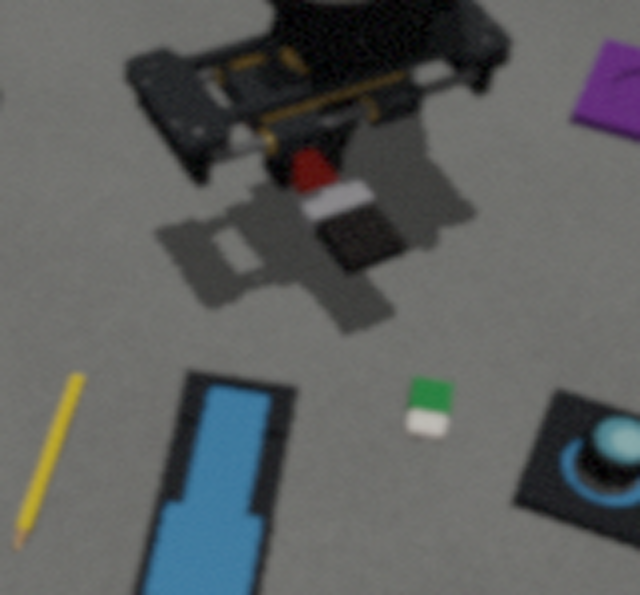

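The brush is held level at (350,210) in the crop, bristles turning toward the tile's wide end. I'll finish the turn and move over.

Emit:
{"api": "send_rows", "payload": {"steps": [[0,0,8,0,0,0,1],[0,0,8,0,0,0,1],[0,0,8,0,0,0,1],[0,0,8,0,0,0,1],[0,0,5,0,0,0,1],[0,0,0,0.03,0.002,0,1],[0,0,0,0.035,0.002,0,1],[0,0,0,0.035,0.002,0,1],[0,0,0,0.035,0.002,0,1],[0,0,0,0,0,0,1]]}}

```text
time: 38.85
ee_pos: [0.5947, 0.0991, 0.1015]
eef_rot: [1.0, 0.025, -0.002, -0.001]
ft_force: [-0.6, 0.3, -1.0]
width: 0.0218
```

```bash
python3 -c "
from h import *
plan(637,93.5,60,90.8)
"
```

```text
t 38.85 p [594.7  99.1 101.5] jawaxis -87.1 tilt 0.24 w 21.8 F [-0.6  0.3 -1. ] q [-0.81  0.48  0.73  1.71 -0.36  1.09 -1.49]
turn z deg 2.09 tilt corr xy [-0.11  0.21] shift now(mm) [42.1  7.8 41.3] shift after turn [42.4  6.3 41.3]
```

Emit:
{"api": "send_rows", "payload": {"steps": [[0,0,2,0.021,0.004,0,1],[0,0,0,0.021,0.003,0,1],[0,0,0,0,0,0,1],[0,0,0,0,0,0.015,1],[0,0,0,0,0,0.015,1],[0,0,0,0,0,0.01,1],[0,0,0,0,0,0,1],[0,0,0,0,0,0,1],[0,0,0,0,0,0,1],[0,0,0,0,0,0,1]]}}

```text
time: 39.85
ee_pos: [0.6331, 0.0941, 0.0544]
eef_rot: [1.0, 0.018, -0.006, -0.001]
ft_force: [0.5, -0.4, -0.1]
width: 0.022
```

```bash
python3 -c "
from h import *
plan(637,93.5,26,90.8)
p,d=camera('scene');cv2.imwrite('pics/s10.png',cv2.resize(p[200:330,210:330],None,fx=5,fy=4.5,interpolation=2))
p,d=camera('top');cv2.imwrite('pics/t10.png',cv2.resize(p[70:180,150:280],None,fx=5,fy=5,interpolation=2))
"
```

```text
t 39.85 p [633.1  94.1  54.4] jawaxis -87.9 tilt 0.67 w 22.0 F [ 0.5 -0.4 -0.1] q [-0.72  0.62  0.68  1.63 -0.43  1.06 -1.44]
turn z deg 1.25 tilt corr xy [-0.09  0.67] shift now(mm) [ 4.2  0.8 28.3] shift after turn [ 4.2  0.7 28.3]
```

View pics/s10.png

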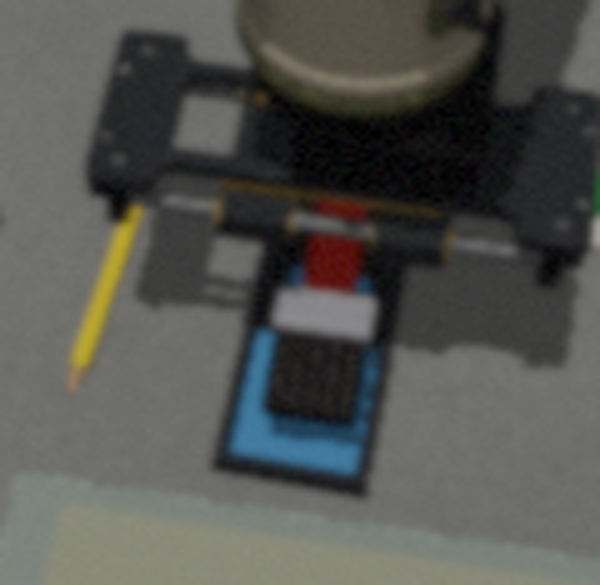

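View pics/t10.png

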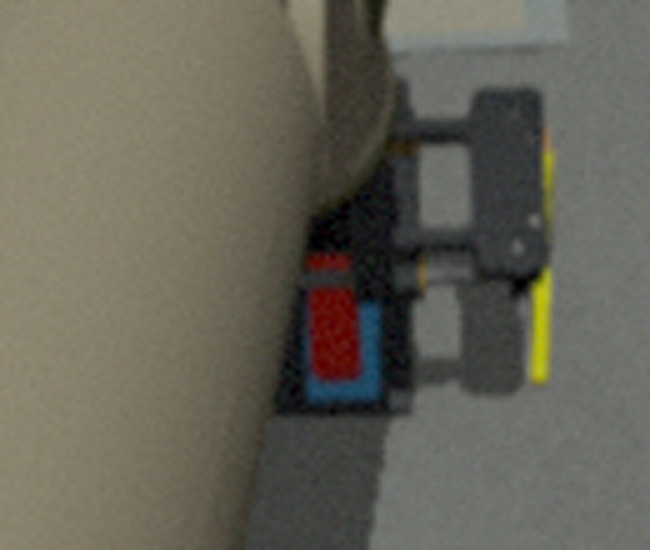

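```bash
python3 -c "
from h import *
for z in(.033,.045): print('tip',ray('scene',((311+.5)/5-.5+210,(420+.5)/4.5-.5+200),z)*1000)
for q in((337,380),(312,379),(360,380),(332,290)): print('handle end',ray('top',((q[0]+.5)/5-.5+150,(q[1]+.5)/5-.5+70),.051)*1000)
a=ray('scene',(292/5+210,290/4.5+200),.051);
for q in((275,318),(375,335)): print('ferrule',ray('scene',((q[0]+.5)/5-.5+210,(q[1]+.5)/4.5-.5+200),.04)*1000)
"
```

```text
tip [713.75341688  99.64039914  33.        ]
tip [718.6125068  100.10703221  45.        ]
handle end [578.83497502  90.77164928  51.        ]
handle end [579.32534552 101.81627451  51.        ]
handle end [578.79712628  80.60515124  51.        ]
handle end [619.4577706   93.05496837  51.        ]
ferrule [672.05741222  76.26105494  40.        ]
ferrule [671.30840383 117.8193517   40.        ]
```

Emit:
{"api": "send_rows", "payload": {"steps": [[0,0.6,1.5,0.002,0.001,0,1],[0,0,1.5,0.002,0,0,1],[0,0,0,0.001,0,0,1],[0,0,0,0,0,0.006,1],[0,0,0,0,0,0.006,1],[0,0,0,0,0,0,1],[0,0,0,0,0,0,1],[0,0,0,0,0,0,1],[0,0,0,0,0,0,1],[0,0,0,0,0,0,1]]}}

```text
time: 40.95
ee_pos: [0.6391, 0.093, 0.0417]
eef_rot: [1.0, -0.011, 0.0, -0.001]
ft_force: [-0.6, -0.4, -1.1]
width: 0.0217
```

```bash
python3 -c "
from h import *
plan(637.5,92.5,26,89)
"
```

```text
t 40.95 p [639.1  93.   41.7] jawaxis -91.2 tilt 0.1 w 21.7 F [-0.6 -0.4 -1.1] q [-0.72  0.64  0.68  1.63 -0.46  1.04 -1.48]
turn z deg -0.23 tilt corr xy [-0.09 -0.03] shift now(mm) [-1.6  0.6 15.7] shift after turn [-1.6  0.6 15.7]
```

Emit:
{"api": "send_rows", "payload": {"steps": [[0,0,0,-0.001,0,0.005,1],[0,0,0,0,0,0.005,1],[0,0,0,0,0,0.004,1],[0,0,0,0,0,0.002,1],[0,0,0,0,0,0,1],[0,0,0,0,0,0,1],[0,0,0,0,0,0,1],[0,0,0,0,0,0,1],[0,0,0,0,0,0,1],[0,0,0,0,0,0,1]]}}

```text
time: 41.95
ee_pos: [0.6383, 0.0933, 0.0254]
eef_rot: [1.0, -0.011, 0.0, -0.001]
ft_force: [-1.2, -0.4, 1.8]
width: 0.0218
```

```bash
python3 -c "
from h import *
plan(637.5,92.5,26,89)
p,d=camera('scene');cv2.imwrite('pics/s11.png',cv2.resize(p[200:330,210:330],None,fx=5,fy=4.5,interpolation=2))
"
```

```text
t 41.95 p [638.3  93.3  25.4] jawaxis -91.2 tilt 0.15 w 21.8 F [-1.2 -0.4  1.8] q [-0.71  0.66  0.67  1.64 -0.47  1.01 -1.47]
turn z deg -0.22 tilt corr xy [-0.14 -0.05] shift now(mm) [-0.8  0.8 -0.6] shift after turn [-0.8  0.8 -0.6]
```

View pics/s11.png

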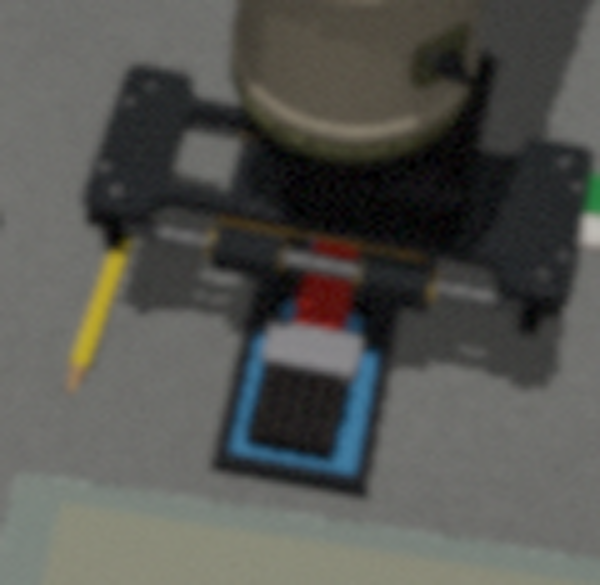

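The brush lies inside the cutout, with a blue margin all round (bristles at (300,410) in the crop). I'll release just enough, and rise.

Emit:
{"api": "send_rows", "payload": {"steps": [[0,0,0,0,0,0,0],[0,0,0,0,0,0,0],[0,0,0,0,0,0,0],[0,0,0,0,0,0,0],[0,0,0,0,0,-0.02,0],[0,0,0,0,0,-0.03,0],[0,0,0,0,0,-0.04,0],[0,0,0,0,0,-0.04,0],[0,0,0,0,0,-0.04,0],[0,0,0,0,0,0,0]]}}

```text
time: 43.0
ee_pos: [0.6371, 0.0923, 0.1995]
eef_rot: [1.0, -0.011, -0.001, -0.0]
ft_force: [0.2, 0.6, -0.2]
width: 0.0434
```

Emit:
{"api": "send_rows", "payload": {"steps": [[0,0,0,-0.04,0,-0.02,0],[0,0,0,-0.04,0,-0.02,0],[0,0,0,-0.04,0,0,0],[0,0,0,-0.04,0,0,0],[0,0,0,-0.03,0,0,0],[0,0,0,0,0,0,0],[0,0,0,0,0,0,0],[0,0,0,0,0,0,0],[0,0,0,0,0,0,0],[0,0,0,0,0,0,0]]}}

```text
time: 44.0
ee_pos: [0.443, 0.096, 0.236]
eef_rot: [1.0, -0.011, -0.002, 0.002]
ft_force: [0.3, -0.3, 0.2]
width: 0.0436
```

```bash
python3 -c "
from h import *
st()
for n in('top','scene'):
  p,d=camera(n);np.savez(n+'2.npz',p=p,d=d);cv2.imwrite(f'pics/{n}_end.png',cv2.resize(p,(800,600),interpolation=2))
"
```

```text
t 44.0 p [443.  96. 236.] jawaxis -91.2 tilt 0.38 w 43.6 F [ 0.3 -0.3  0.2] q [-1.14 -0.12  0.78  1.92  0.09  1.31 -1.97]
```

View pics/scene_end.png

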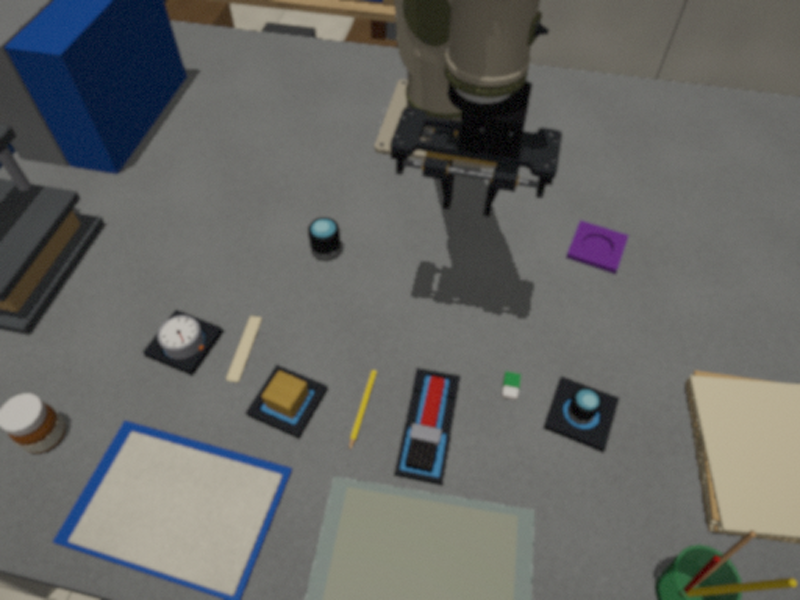

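View pics/top_end.png

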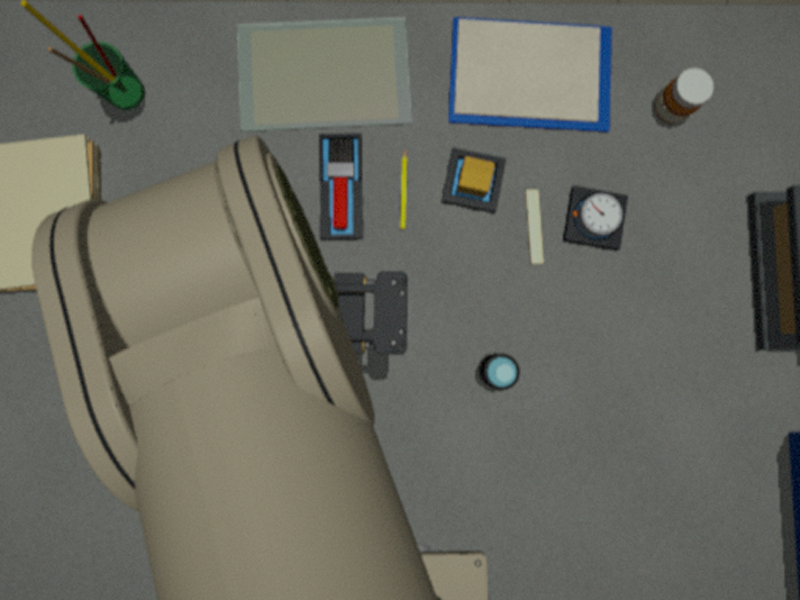

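All four tools are in their tiles: in the end scene view the hygrometer is at (180,338), weight (285,393), brush (428,425) and loupe (585,405). I'll run a numeric check of the heights, levels and centres.

Run:
```python
from meas import *
T=np.load("top2.npz");S=np.load("scene2.npz")
for n,f in(("top",T),("scene",S)):
    X=cloud(n,f["d"])*1000
    for o,c,top,r in(("hyg",(601.5,-291.5),34,22),("wt",(660.5,-107.5),40,20),("loupe",(590,297),44,13),("brush_handle",(622,93.3),22,8),("eraser",(577,196),14,8),("bone",(588,-199),6,7)):
        m=(np.hypot(X[...,0]-c[0],X[...,1]-c[1])<r)&(abs(X[...,2]-top)<9)
        P=X[m]
        if len(P)<8: print(n,o,"few");continue
        A=np.c_[P[:,:2]-c,np.ones(len(P))];k,*_=np.linalg.lstsq(A,P[:,2],rcond=None)
        print(n,o,len(P),"slope",k[:2].round(3),"z",k[2].round(1),"exp",top,"med",np.median(P[:,2]).round(1))
for n,f,uv in(("top",T,(385,137)),("scene",S,(115,216))):
    q,a=comp(f["p"],"white",uv);P=plane(n,q,.034)*1000;print("hyg",n,a,cv2.minEnclosingCircle(P),cv2.minAreaRect(P))
q,a=comp(S["p"],"lens",(374,254));print("loupe",cv2.minEnclosingCircle(plane("scene",q,.044)*1000))
for n,f,uv in(("top",T,(218,130)),("scene",S,(276,255))):
    q,a=comp(f["p"],"red",uv);print("red",n,cv2.minAreaRect(plane(n,q,.022)*1000))
for n,f in(("top",np.load("top0.npz")),("top",T),("scene",np.load("scene0.npz")),("scene",S)):
    h=cv2.cvtColor(f["p"],cv2.COLOR_BGR2HSV);m=cv2.inRange(h,(45,100,60),(80,255,255));uv=(173,155) if n=="top" else (327,243)
    l=cv2.connectedComponentsWithStats(m);i=min(range(1,l[0]),key=lambda i:np.hypot(*(l[3][i]-uv)));print("eraser",n,l[3][i])
```

```text
top hyg 282 slope [-0.007 -0.001] z 35.7 exp 34 med 35.7
top wt 233 slope [0.005 0.013] z 40.9 exp 40 med 40.9
top loupe few
top brush_handle 38 slope [-0.076 -0.011] z 22.6 exp 22 med 22.5
top eraser few
top bone 28 slope [-0.024 -0.018] z 6.9 exp 6 med 7.0
scene hyg 234 slope [0.005 0.004] z 33.8 exp 34 med 33.9
scene wt 240 slope [ 0.01  -0.002] z 39.5 exp 40 med 39.5
scene loupe 110 slope [-0.024  0.013] z 44.4 exp 44 med 44.4
scene brush_handle 37 slope [0.027 0.026] z 21.3 exp 22 med 21.3
scene eraser 36 slope [ 0.054 -0.127] z 13.9 exp 14 med 13.9
scene bone 24 slope [-0.01  -0.018] z 5.2 exp 6 med 5.8
hyg top 291 ((603.5697631835938, -291.793701171875), 25.43500518798828) ((603.4478759765625, -292.0168762207031), (48.52336120605469, 46.830135345458984), 43.653751373291016)
hyg scene 305 ((603.3428955078125, -291.2921142578125), 25.438846588134766) ((603.918212890625, -291.3433837890625), (49.5286865234375, 47.56003952026367), 24.466764450073242)
loupe ((589.6253662109375, 296.8849182128906), 13.464475631713867)
red top ((622.8239135742188, 92.64961242675781), (72.85466003417969, 16.16516876220703), 0.037947941571474075)
red scene ((624.7622680664062, 93.89514923095703), (18.74271011352539, 75.23033905029297), 89.95260620117188)
eraser top [172.5 155.5]
eraser top [79.88235294 58.37254902]
eraser scene [327.31578947 242.19736842]
eraser scene [327.30263158 242.13157895]
```

```bash
python3 -c "
from bench import close_job
print(close_job())"
```

```text
the job is handed in; nothing more can be done
None
```

All four tools are in their tiles and released. I handed the job in at about 44 s; it reports no verdict, so the numbers below are my own checks.

| Tool | Top height, measured (expected), mm | Offset from tile centre | Level |
|---|---|---|---|
| Hygrometer | 33.8 scene view, 35.7 top view (34) | about 2 mm | slope 0.01 or less |
| Weight | 39.5 scene view, 40.9 top view (40) | set down within 1 mm of centre by the arm's reading | slope under 0.015 |
| Loupe | 44.4 scene view (44) | under 1 mm | slope under 0.03 |
| Brush handle | 21.3 scene view, 22.6 top view (22) | about 1–2 mm, in line within about 1° | see below |

- **Hygrometer:** it went past the nubs while still gripped. A closed-finger press then met it at 34.6 mm with 3.8 N, and I pushed about 3 mm further without reading that force. On the nubs its top would be at about 43 mm.
- **Eraser and bone folder:** in the scene view the eraser is within 0.1 pixel of where it started. The bone folder shows no visible movement.
- **Checks that failed or disagreed:**
  - The arm hid the loupe and eraser from the top camera at the end, so each was checked in the scene view only. The top-view eraser reading picked up the green pencil pot and I ignored it.
  - The two views differ by up to 2 mm in height.
  - The top-view brush slope read 0.076, just under the 0.08 limit, against 0.03 in the scene view. It comes from only 38 depth points on a narrow handle, so I took it as noise.

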